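# Scan, pack and lock the compounded ointment jars

## Task

Check the finished ointment jars out of the compounding bench: scan the barcode on the cap of every jar on the bench, smallest jar first and largest last, keeping its beam steadily on the middle of each label for two seconds with the scan line along the row of bars, and put the scanner back in its cradle the way it lay. Stand every jar upright on the floor of the open transit case, setting it down gently; when all are in, close the lid fully, then push the stud in the lid in and turn it a quarter turn clockwise to lock it. Leave the other things on the bench alone.

Things in the scene. Friction and masses are not known exactly. Their poses are not given: they have to be found in the camera images.
- scanner: white bar-shaped hand scanner, 130 x 30 x 26 mm (150 g), with a bent-down nose at its front end. Origin: centre of the bar's underside; x along the bar to the nose, z up out of its top. The nose hangs to 16 mm below the underside and 94 mm ahead of the origin; grasp the bar across its 30 mm width at its middle. Starts lying in the cradle, nose the cradle's +x way
- window (a point): centre of the dark reading window at the nose's end, at (86, 0, -8) mm of the scanner. x = the beam: 45 degrees ahead and down when level; y = the scan line. A cap is read with its label's centre on the beam (within 8 mm), 40 to 100 mm from the window, scan line along the row of bars (15 degrees, either way), beam within 60 degrees of the cap's normal, kept so for 1.5 s
- cradle: grey scanner cradle, fixed: a 140 x 60 mm foot with two forks at x = -52 and +46 mm (14 mm wide in x), whose saddles are 42 mm up and have lips 9 mm higher on both sides, 38 mm apart. Origin: under its centre; x to the nose end. The scanner lies on the saddles, its underside at z = 42 mm, its origin above the cradle's; the fingers have 84 mm of room between the forks
- case: grey open-topped transit case, fixed, 140 x 280 mm outside, 70 mm high, 5 mm walls and floor. Origin: under its centre; x towards the hinged side (away to the robot's left), y along its 280 mm length, z up
- lid (a joint): hinge of the case's lid, rad: 0 shut, 1.57 upright; stays where it is left (needs about 4 N at its edge). The hinge runs along the case's y at x = +70, z = 70 mm of the case; the lid is a 6 mm aluminium plate reaching 145 mm from the hinge and lies on top of the walls, with a 22 mm deep, 70 mm wide, 10 mm thick black tab at the middle of its free edge
- lid_edge (a point): middle of the lid's free edge, 145 mm from the hinge. Axes as the case's when shut
- stud_grip (a point): on the axis of the quarter-turn stud, 29 mm above the lid's top face when not pushed: the point at which to grip its wing, a 36 x 12 mm upright bar whose top is 39 mm and foot 9 mm above the lid (dark disc of 38 mm diameter below). The x axis of this point lies along the wing's 36 mm. Stud axis is 108 mm from the lid's hinge, at the middle of the lid's length
- stud_press (a joint): how far the stud is pushed into the lid, m: 0 out, 0.007 right in; sprung (4 N at first, 8 N right in). Once turned it is held in at about 0.004
- stud_turn (a joint): turn of the stud, rad: 0 unlocked (wing across the lid, along the case's x), 1.57 locked (wing along the case's y); clockwise seen from above; it can turn only while pushed in more than about 4 mm, and it stays where it is left
- jar_mini: white plastic screw-cap jar, 34 mm across and 50 mm tall, the mini size, heavy at its foot; may be absent. Origin: centre of its underside, z up; the row of bars of the label on its cap runs along its y
- jar_mini_label (a point): centre of the barcode label on top of the cap of jar_mini, 50 mm above its foot
- jar_small: white plastic screw-cap jar, 42 mm across and 54 mm tall, the small size, heavy at its foot; may be absent. Origin: centre of its underside, z up; the row of bars of the label on its cap runs along its y
- jar_small_label (a point): centre of the barcode label on top of the cap of jar_small, 54 mm above its foot
- jar_medium: white plastic screw-cap jar, 50 mm across and 58 mm tall, the medium size, heavy at its foot; may be absent. Origin: centre of its underside, z up; the row of bars of the label on its cap runs along its y
- jar_medium_label (a point): centre of the barcode label on top of the cap of jar_medium, 58 mm above its foot
- jar_large: white plastic screw-cap jar, 58 mm across and 62 mm tall, the large size, heavy at its foot; may be absent. Origin: centre of its underside, z up; the row of bars of the label on its cap runs along its y
- jar_large_label (a point): centre of the barcode label on top of the cap of jar_large, 62 mm above its foot
- mortar: glass mortar bowl, 110 mm across, 75 mm high, to be left alone. Origin: centre of its underside
- pestle: glass pestle standing on its broad end, 36 mm across, 118 mm high, to be left alone. Origin: centre of its underside
- weigh_boat: white weighing boat, 75 x 75 x 18 mm, to be left alone. Origin: centre of its underside
- amber_bottle: amber bottle, 50 mm across, 100 mm high, to be left alone. Origin: centre of its underside
- tablet_bottle: yellow bottle, 44 mm across, 75 mm high, to be left alone. Origin: centre of its underside
- tape_roll: cardboard roll, 60 mm across, 18 mm high, to be left alone. Origin: centre of its underside
- spatula: spatula with a wooden handle, 170 mm long, lying flat, to be left alone. Origin: centre of its underside
Not all that is in view belongs to the job. Leave any green look-alike of the jar_large alone. What is shaped like the jar_small but green is not meant.

How it is judged:
By the outcome, as a careful person would: the job done as asked, in the order asked, and still so for the second after the job is handed in, with the robot touching nothing.
Of jar_mini, jar_small, jar_medium, jar_large only 3 to 4 are there at a start; the rules pass over those that are not, and their reading is None.
At some moment in a run one of jar_mini, jar_small, jar_medium, jar_large may be knocked a few centimetres aside while the robot is not near it.
It also fails if it takes over 210 s, if anything falls off the work surface, if the arm or the gripper's body presses on something with over 40 N, if the wrist force passes 120 N, or if a joint passes its speed limit or range.

## Robot

A 6-joint arm with a two-finger parallel gripper is mounted at the origin on the work surface. World frame = base frame: x ahead of the robot, y to its left, z up, the work surface at z = 0. Lengths are in m, angles in rad, forces in N, time in s.
With the tool pointing down it reaches from about 0.375 to 0.975 m from the base axis. Payload 3.8 kg.
Tool frame: the origin (TCP) lies at the very end of the fingers, on their centre line; the grasp point (between the pads) lies 19 mm behind it; z points along the fingers, y is the direction in which the jaws open and shut (so a half turn about z gives the same grasp; the last joint's range is limited). The gripper opens to 85 mm and grips with 20 to 120 N. Pads are 22 mm wide; open, the fingers measure 114 mm over their backs; the gripper's body (76 mm by 85 mm) begins 54 mm behind the grasp point. The pads swing forward as they close: fully open they stand 13 mm farther back than shut.
Start: joints at [1.287, 0.264, 1.604, -0, 1.274, -0.037], TCP at [0.165, 0.655, 0.231] pointing down, gripper open.
Joint ranges: [-2.63, 2.63], [-0.94, 2.18], [0.31, 2.57], [-1.31, 4.45], [0, 2.66], [-2.55, 2.55]. Speed limits (rad/s): [2.57, 2.57, 3.14, 3.14, 3.14, 3.14].

## Interface

Orientations are given as a rotation vector (axis times angle).
In Python, from workcell import status, read_camera, camera_info, order gives the robot as it stands.
- The arm moves only by the tool move_arm, never from a script. Its argument "deltas" is a list of rows, each a list of 3 entries, a list of its own where there are three numbers: the turn, a rotation vector about the world's x, y, z as a fraction of full scale, then the shift along the world's x, y, z as a fraction of full scale, then the closure, from -1 (fully open) to 1 (shut), so that 0 is half open. A call has 1 to 20 rows; each row is the pose to reach, as a shift and turn from the pose commanded when the call began; what a row does not reach only later rows make up. Full scale, the value 1, is 0.1 m for a shift and pi/2 rad for a turn. A row lasts 1/8 s, in which the tool goes at most 62.5 mm and 10.7 degrees, less where a joint would pass 70% of its speed; a pose out of reach is approached as far as the arm can. A call with a number of a shift or a turn outside -1 to 1 is refused whole. A call with a gripper value outside its range is refused whole. The fingers move at their own pace and stop on an object; "grip_force" is the grip in N (left out, the last holds). Time passes only in rows, so rows that repeat a pose let the fingers close. It gives the time, the measured TCP pose, the force and the opening at its end, in the units of the state.
- status.read_state(): the state, without advancing time (a new reading comes with each control period).
- read_camera(name): name is "scene" or "top" or "wrist"; returns (picture, depth): 480x640x3 uint8, red, green, blue; 480x640 float32, m along the optical axis (not along the pixel's ray), 0 where there is no reading.
- camera_info(name): a dict with "K" (3x3 intrinsics, pixels), "D" ([k1, k2, p1, p2, k3] as OpenCV has them; the pictures are not rectified), "R" (3x3) and "t" (3): a world point X has camera coordinates R X + t. Camera axes: x right, y down, z forward; pixel columns grow to the right and rows downward; lengths in m; the calibration is good to about 2 mm. A picture is of the moment at which its call begins: read the wrist's pose just before it. camera_info takes no time and is no camera call; for the wrist camera it gives the pose at the moment of the call.
- order.finish_job(): hands the job in, once; it reports no verdict.
The state is a dict: "time": time; "q": joint angles; "joint_vel": joint speeds; "joint_torque": joint torques, N m; "tool_pos": TCP position; "tcp_rot": TCP orientation; "wrist_force": force on the tool from outside, world axes, zero at the start; "torque": the same for the moment, N m; "width": opening from 0.0 (shut) to 1.0 (fully open).
Only numpy, scipy, OpenCV 4.12 (cv2) and the standard library are available. Lean on these libraries where they do the work, as an engineer would, in place of code of your own. Each camera call takes 0.05 s, during which the arm holds its last target. There are 200 camera calls.

## Working session

There is one attempt and no reset: what is moved stays moved. The work goes in short steps, Python scripts to look and compute and a tool call to move; the robot and the scene stay as the last step left them, time stands still between calls to the robot, and variables do not carry over. Pictures are saved under pics/ and viewed, about 12 in all and at most 16, crops included, and the job is handed in when it is done.

Besides the shell and the picture viewer there is one more tool, called after ">>>" by a JSON object that holds its "op" and its "data". move_arm: Moves the arm, as the interface text tells. Its arguments: {"type":"object","properties":{"deltas":{"type":"array","items":{"type":"array"}},"grip_force":{"type":"number"}},"required":["deltas"]}

```bash
ls; mkdir -p pics
python3 - <<'E'
from workcell import status, read_camera, camera_info
import cv2,numpy as np
print(status.read_state())
for n in("scene","top"):
    p,d=read_camera(n); c=camera_info(n)
    np.savez(f"{n}.npz",p=p,d=d,**{k:np.array(v) for k,v in c.items()})
    cv2.imwrite(f"pics/{n}1.png",p[:,:,::-1]); print(n,{k:np.round(v,3).tolist() for k,v in c.items()})
E
```

```text
pics
{'time': 0.0, 'q': array([ 1.28707019e+00,  2.64771178e-01,  1.60538934e+00,  5.74182383e-06,
        1.27369471e+00, -3.69004801e-02]), 'joint_vel': array([ 6.68205646e-04,  2.88129211e-04,  8.22515854e-05, -1.36629422e-03,
       -6.00468890e-05,  2.72240397e-04]), 'joint_torque': array([ 1.54883863e-03, -5.15124357e+01, -3.67306387e+01,  2.25195040e-04,
        1.28374898e-02,  2.71779314e-06]), 'tool_pos': array([0.16471448, 0.65383432, 0.2299416 ]), 'tcp_rot': array([-0.38668665, -3.11733257,  0.00350668]), 'wrist_force': array([0.47766741, 0.11074577, 0.1396262 ]), 'torque': array([ 0.00502746, -0.05256932,  0.01861457]), 'width': 0.999848812432951}
scene {'K': [[468.081, 0.0, 322.4], [0.0, 468.081, 236.337], [0.0, 0.0, 1.0]], 'D': [-0.127, 0.0, 0.0, 0.0, 0.0], 'R': [[-0.828, 0.561, -0.012], [0.405, 0.582, -0.705], [-0.389, -0.588, -0.709]], 't': [0.474, -0.147, 1.191]}
top {'K': [[469.29, 0.0, 319.957], [0.0, 469.29, 237.768], [0.0, 0.0, 1.0]], 'D': [0.001, 0.0, 0.0, 0.0, 0.0], 'R': [[0.005, -1.0, 0.029], [-0.984, -0.01, -0.18], [0.18, -0.027, -0.983]], 't': [-0.052, 0.581, 0.902]}
```

View pics/scene1.png

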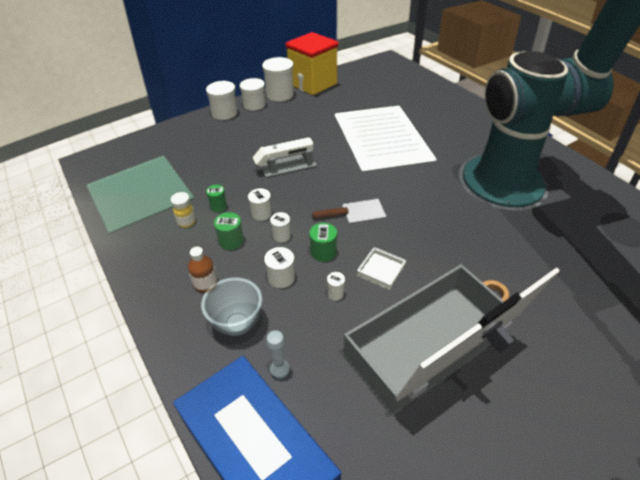

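View pics/top1.png

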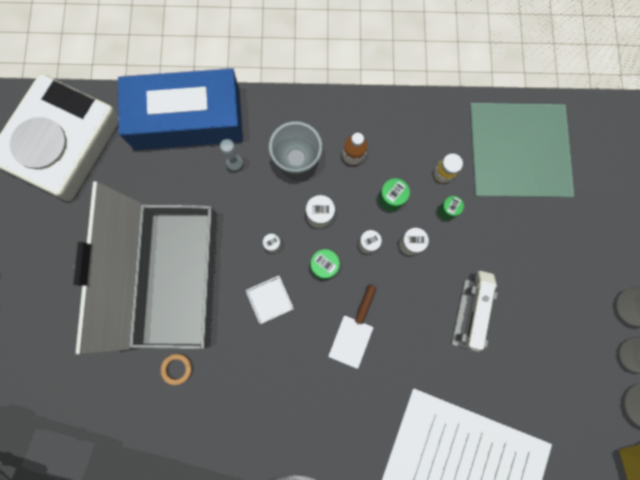

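Four white jars (mini at top-view px 271,242; small 371,241; medium 415,241; large 320,211), three green decoys, scanner at (482,310), and the case at (175,275) with its lid open to the left.

```bash
cat > h.py <<'E'
import numpy as np, cv2
from workcell import status, read_camera, camera_info
from scipy.spatial.transform import Rotation as Ro
def cam(n):
    c={k:np.array(v) for k,v in camera_info(n).items()}; p,d=read_camera(n); return p,d,c
def ray(c,uv):
    q=cv2.undistortPoints(np.float64(uv).reshape(-1,1,2),c['K'],c['D']).reshape(-1,2)
    return -c['R'].T@c['t'], np.c_[q,np.ones(len(q))]@c['R']
def plane(c,uv,z):
    o,r=ray(c,uv); return o+r*((z-o[2])/r[:,2])[:,None]
def pts(c,uv,d):
    o,r=ray(c,uv); return o+r*np.asarray(d)[:,None]
def proj(c,X):
    return cv2.projectPoints(np.float64(X).reshape(-1,1,3),cv2.Rodrigues(c['R'])[0],c['t'],c['K'],c['D'])[0].reshape(-1,2)
E
python3 - <<'E'
from h import *
z=dict(np.load('top.npz')); p=z['p'];d=z['d']
uu,vv=np.meshgrid(np.arange(640),np.arange(480)); uv=np.c_[uu.ravel(),vv.ravel()]
P=pts(z,uv,d.ravel()).reshape(480,640,3)
hsv=cv2.cvtColor(p,cv2.COLOR_RGB2HSV)
for n,(u,v),h in(("mini",(271,242),.05),("small",(371,241),.054),("medium",(415,241),.058),("large",(320,211),.062)):
    w=((hsv[...,1]<60)&(hsv[...,2]>120)).astype(np.uint8)
    w=cv2.morphologyEx(w,cv2.MORPH_CLOSE,np.ones((9,9)))
    _,l,st,ce=cv2.connectedComponentsWithStats(w)
    i=l[v,u]; m=(l==i)&(P[...,2]>h-.02)
    q=P[l==i]; 
    # table points all round
    m2=(l==i)&(np.abs(P[...,2]-h)<.006)
    c,r=cv2.minEnclosingCircle(np.argwhere(m2)[:,::-1].astype(np.float32))
    Q=plane(z,[c],h)[0]
    print(n,st[i],'z med',np.median(q[:,2]).round(4),'centre',Q.round(4),'diam mm',(2*r/469*.85*1000).round(1))
print('table z',np.median(P[380:400,300:330,2]))
for nm,c in(('scanner',(430,250,110,120)),('case',(60,170,160,200))):
    x,y,w,h=c; print(nm,P[y:y+h:10,x:x+w:10,2].__mul__(1000).round().astype(int).tolist()) if nm=='scanner' else 0
cv2.imwrite('pics/crop1.png',cv2.resize(p[180:360,235:505],None,fx=2.96,fy=2.96,interpolation=cv2.INTER_CUBIC)[:,:,::-1])
E
```

```text
Traceback (most recent call last):
AttributeError: 'float' object has no attribute 'round'
```

Run:
```python
from h import *
z=dict(np.load('top.npz')); p=z['p'];d=z['d']
uu,vv=np.meshgrid(np.arange(640),np.arange(480)); uv=np.c_[uu.ravel(),vv.ravel()]
P=pts(z,uv,d.ravel()).reshape(480,640,3)
hsv=cv2.cvtColor(p,cv2.COLOR_RGB2HSV); g=hsv[...,2].astype(float)
w=((hsv[...,1]<60)&(hsv[...,2]>120)).astype(np.uint8)
w=cv2.morphologyEx(w,cv2.MORPH_CLOSE,np.ones((9,9)))
_,l,st,ce=cv2.connectedComponentsWithStats(w)
for n,(u,v),h in(("mini",(271,242),.05),("small",(371,241),.054),("medium",(415,241),.058),("large",(320,211),.062)):
    i=l[v,u]
    m2=(l==i)&(np.abs(P[...,2]-h)<.008)
    c,r=cv2.minEnclosingCircle(np.argwhere(m2)[:,::-1].astype(np.float32))
    Q=plane(z,[c],h)[0]
    inn=(np.hypot(uu-c[0],vv-c[1])<.75*r)&(g<150)
    B=plane(z,np.argwhere(inn)[:,::-1].astype(float),h)[:,:2]
    wt=(150-g[inn]); mu=(B*wt[:,None]).sum(0)/wt.sum(); C=np.cov(B.T,aweights=wt); e,V=np.linalg.eigh(C)
    print(n,st[i],'z med',np.median(P[l==i][:,2]).round(4),'centre',Q.round(4),'diam mm',round(2*r/469*.85*1000,1),'bars ctr',mu.round(4),'long axis deg',np.degrees(np.arctan2(V[1,1],V[0,1])).round(),'std',np.sqrt(e).round(4))
print('table z',np.median(P[380:400,300:330,2]))
print((P[260:360:7,445:505:4,2]*1000).round().astype(int))
# scanner top plane
m=(np.abs(P[...,2]-.068)<.006)&(uu>440)&(uu<510)&(vv>260)&(vv<360)
q=P[m][:,:2].astype(np.float32); print('scanner',cv2.minAreaRect(q),np.median(P[m][:,2]))
# case rim
for zlo,zhi,nm in((.064,.076,'rim'),(0.0,.012,'floor')):
    m=(P[...,2]>zlo)&(P[...,2]<zhi)&(uu>133)&(uu<216)&(vv>200)&(vv<352)
    if nm=='floor': m&=(uu>150)&(uu<205)&(vv>215)&(vv<345)
    q=P[m][:,:2].astype(np.float32); print(nm,m.sum(),cv2.minAreaRect(q))
    b=cv2.boxPoints(cv2.minAreaRect(q)); print(b.round(4).tolist())
# lid points
m=(P[...,2]>.085)&(uu<150)&(uu>70)&(vv>180)&(vv<355)
q=P[m]; mu=q.mean(0); U,S,V=np.linalg.svd(q-mu,full_matrices=False); print('lid n',V[2].round(3),mu.round(3),q.max(0),q.min(0))
cv2.imwrite('pics/crop1.png',cv2.resize(p[180:360,235:505],None,fx=2.96,fy=2.96,interpolation=cv2.INTER_CUBIC)[:,:,::-1])
```

```text
mini [262 233  19  18 269] z med 0.049 centre [0.573  0.0522 0.05  ] diam mm 30.1 bars ctr [0.5713 0.0549] long axis deg 120.0 std [0.0018 0.0038]
small [360 229  22  23 394] z med 0.0533 centre [ 0.5773 -0.1493  0.054 ] diam mm 37.4 bars ctr [ 0.5766 -0.1484] long axis deg 116.0 std [0.0023 0.0048]
medium [403 227  27  26 544] z med 0.0576 centre [ 0.5788 -0.2412  0.058 ] diam mm 44.6 bars ctr [ 0.5795 -0.2397] long axis deg 89.0 std [0.0028 0.0066]
large [305 194  31  30 706] z med 0.0614 centre [ 0.6402 -0.0462  0.062 ] diam mm 50.8 bars ctr [ 0.6407 -0.0458] long axis deg 88.0 std [0.0032 0.0077]
table z -0.00020082584305441964
[[  0  -2   1   1   2  -1   3   1  -1  -1   0   1  -2  -1  -2]
 [  4   2   0   1  -3   0  -1  -4   0  -3   0   1  -1   1  -1]
 [ -2  -2   0  -2  -4   0   1  -1  45  49  51  44   1  -2  -3]
 [ -2   0  -1  -1   1   6   7   2  56  65  66  68  59  -1  -2]
 [ -2   1   0   6   1   7  33  52  57  67  66  68  66   1   0]
 [ -3  -1  -1  -3   8   5   8  22  62  68  70  68  53   1  -1]
 [  1   3   2   1   7  10  10  49  68  68  68  67   1   1   0]
 [  0   0  -1   3  
[... 618 characters left out ...]
4
rim 1300 ((0.5050166249275208, 0.24544242024421692), (0.14367763698101044, 0.2821759879589081), 89.97887420654297)
[[0.36390000581741333, 0.1737000048160553], [0.6460999846458435, 0.1736000031232834], [0.6460999846458435, 0.3172000050544739], [0.36399999260902405, 0.3172999918460846]]
floor 6669 ((0.5021524429321289, 0.2492554634809494), (0.27039670944213867, 0.11280722171068192), 2.710998058319092)
[[0.3643999993801117, 0.29919999837875366], [0.36980000138282776, 0.18649999797344208], [0.6399000287055969, 0.19930000603199005], [0.6345000267028809, 0.31200000643730164]]
lid n [ 0.007 -0.968 -0.252] [0.499 0.33  0.166] [0.64769679 0.38243174 0.99327663] [ 0.36101714 -0.02174338  0.08503282]
```

View pics/crop1.png

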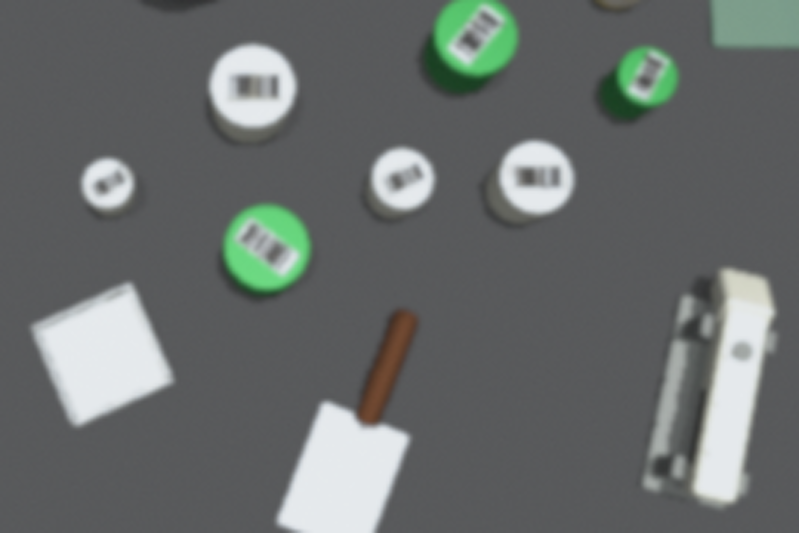

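Labels: the bar rows run at about 120° (mini), 116° (small), 89° (medium) and 88° (large). The scanner's nose points roughly +x. I'll move the arm over to the scanner, going above the lid.

>>> {"op": "move_arm", "data": {"deltas": [[[0, 0, 0], [0, 0, 0.5], -1], [[0, 0, 0], [0, 0, 1], -1], [[0, 0, 0], [0, 0, 1], -1]]}}

```text
time: 0.48
tool_pos: [0.1656, 0.6569, 0.3376]
tcp_rot: [0.386, 3.116, 0.015]
wrist_force: [0.5, 0.0, 0.6]
width: 1.003
```

>>> {"op": "move_arm", "data": {"deltas": [[[0, 0, -0.09], [0.5, -0.45, 0], -1], [[0, 0, -0.18], [1, -0.93, 0], -1], [[0, 0, -0.18], [1, -0.93, 0], -1]]}}

```text
time: 0.85
tool_pos: [0.267, 0.5587, 0.3299]
tcp_rot: [0.828, 3.03, -0.004]
wrist_force: [-0.4, 0.4, 0.4]
width: 0.998
```

Run:
```python
from h import *
print(status.read_state())
z=dict(np.load('top.npz')); p=z['p'];d=z['d']
uu,vv=np.meshgrid(np.arange(640),np.arange(480)); uv=np.c_[uu.ravel(),vv.ravel()]
P=pts(z,uv,d.ravel()).reshape(480,640,3)
for n,(u,v),h in(('mortar',(296,150),.075),('amber',(356,140),.1),('tablet',(453,163),.075),('pestle',(227,146),.118),('boat',(270,300),.018),('gL',(396,193),.062),('gL2',(325,264),.06),('gS',(454,206),.054),('tape',(176,370),.018),('spat',(368,298),.01),('spat2',(350,342),.01),('tab',(82,264),.21)):
    print(n,plane(z,[(u,v)],h)[0].round(3))
hsv=cv2.cvtColor(p,cv2.COLOR_RGB2HSV)
# scanner bar top: bright pixels, on plane .068
m=(hsv[...,2]>185)&(uu>440)&(uu<510)&(vv>282)&(vv<352)&(P[...,2]>.055)
q=plane(z,uv[m.ravel()].astype(float),.068)[:,:2]
print('bar',m.sum(),cv2.minAreaRect((q*1000).astype(np.float32)))
# centre line per row fit
C=[];
for r in range(288,346):
    c=uu[r][m[r]]
    if len(c)>6: C.append(((c.min()+c.max())/2,r))
Q=plane(z,C,.068)[:,:2]; k=np.polyfit(Q[:,0],Q[:,1],1); print('yaw',np.degrees(np.arctan(k[0])),k,Q[0],Q[-1])
```

```text
{'time': 0.85, 'q': array([ 1.08529712e+00,  1.16357340e-01,  1.59856342e+00, -1.00782354e-03,
        1.42904391e+00,  4.82033102e-02]), 'joint_vel': array([-0.10219773, -0.04203421,  0.04347066,  0.04038433, -0.01426014,
       -0.16363992]), 'joint_torque': array([ -0.53314649, -44.90244269, -37.97704697,  -0.38142093,
         0.1471658 ,   0.32288387]), 'tool_pos': array([0.26702128, 0.55870137, 0.32993254]), 'tcp_rot': array([ 0.82808442,  3.03001308, -0.00397654]), 'wrist_force': array([-0.40945442,  0.37619728,  0.38674442]), 'torque': array([ 0.0139318 , -0.02748429,  0.05293661]), 'width': 0.9981149334606405}
mortar [0.761 0.003 0.075]
amber [ 0.774 -0.118  0.1  ]
tablet [ 0.738 -0.321  0.075]
pestle [0.75  0.137 0.118]
boat [0.457 0.054 0.018]
gL [ 0.675 -0.204  0.062]
gL2 [ 0.527 -0.058  0.06 ]
gS [ 0.651 -0.326  0.054]
tape [0.317 0.237 0.018]
spat [ 0.463 -0.15   0.01 ]
spat2 [ 0.373 -0.112  0.01 ]
tab [0.505 0.351 0.21 ]
bar 904 ((429.0260009765625, -367.23876953125), (30.314138412475586, 133.80873107910156), 76.6623764038086)
yaw -13.909951084568862 [-0.2476593  -0.25991222] [ 0.48080497 -0.378744  ] [ 0.3702142  -0.35254579]
```

>>> {"op": "move_arm", "data": {"deltas": [[[0, 0, -0.09], [0.5, -0.465, 0], -1], [[0, 0, -0.181], [1, -0.929, 0], -1]]}}

```text
time: 1.1
tool_pos: [0.3565, 0.4758, 0.33]
tcp_rot: [-1.246, -2.883, 0.002]
wrist_force: [1.9, -0.0, 0.1]
width: 1.001
```

>>> {"op": "move_arm", "data": {"deltas": [[[0, 0, -0.09], [0.32, -0.465, 0], -1], [[0, 0, -0.181], [0.65, -0.929, 0], -1]]}}

```text
time: 1.35
tool_pos: [0.4218, 0.3825, 0.3301]
tcp_rot: [-1.643, -2.676, 0.002]
wrist_force: [0.4, 0.5, 0.4]
width: 1.003
```

>>> {"op": "move_arm", "data": {"deltas": [[[0, 0, -0.09], [0.25, -0.465, 0], -1], [[0, 0, -0.181], [0.5, -0.929, 0], -1]]}}

```text
time: 1.6
tool_pos: [0.4717, 0.2896, 0.3302]
tcp_rot: [-2.006, -2.416, 0.002]
wrist_force: [0.4, 0.3, 0.6]
width: 1.002
```

>>> {"op": "move_arm", "data": {"deltas": [[[0, 0, -0.09], [0.1, -0.465, 0], -1], [[0, 0, -0.181], [0.2, -0.929, 0], -1]]}}

```text
time: 1.85
tool_pos: [0.4914, 0.1968, 0.3301]
tcp_rot: [-2.328, -2.108, 0.002]
wrist_force: [0.0, -0.2, 0.0]
width: 1.002
```

>>> {"op": "move_arm", "data": {"deltas": [[[0, 0, -0.09], [0, -0.465, 0], -1], [[0, 0, -0.181], [0, -0.929, 0], -1]]}}

```text
time: 2.1
tool_pos: [0.4911, 0.104, 0.3302]
tcp_rot: [-2.603, -1.757, 0.002]
wrist_force: [0.2, -0.2, 0.3]
width: 1.0
```

>>> {"op": "move_arm", "data": {"deltas": [[[0, 0, -0.09], [0, -0.465, 0], -1], [[0, 0, -0.181], [0, -0.929, 0], -1]]}}

```text
time: 2.35
tool_pos: [0.4911, 0.0112, 0.3303]
tcp_rot: [-2.826, -1.371, 0.001]
wrist_force: [0.7, -0.0, -0.7]
width: 0.997
```

>>> {"op": "move_arm", "data": {"deltas": [[[0, 0, -0.09], [0, -0.465, 0], -1], [[0, 0, -0.181], [0, -0.929, 0], -1]]}}

```text
time: 2.6
tool_pos: [0.4912, -0.0817, 0.3303]
tcp_rot: [-2.991, -0.956, 0.001]
wrist_force: [0.8, 0.9, 0.1]
width: 1.003
```

>>> {"op": "move_arm", "data": {"deltas": [[[0, 0, -0.09], [-0.1, -0.465, 0], -1], [[0, 0, -0.181], [-0.2, -0.929, 0], -1]]}}

```text
time: 2.85
tool_pos: [0.4712, -0.1746, 0.3302]
tcp_rot: [-3.097, -0.523, 0.001]
wrist_force: [-0.3, -0.4, 0.0]
width: 0.999
```

>>> {"op": "move_arm", "data": {"deltas": [[[0, 0, -0.09], [-0.15, -0.465, 0], -1], [[0, 0, -0.181], [-0.3, -0.929, 0], -1]]}}

```text
time: 3.1
tool_pos: [0.4411, -0.2675, 0.3302]
tcp_rot: [-3.139, -0.079, 0.001]
wrist_force: [1.6, -0.4, -0.3]
width: 0.999
```

>>> {"op": "move_arm", "data": {"deltas": [[[0, 0, -0.09], [-0.1, -0.465, 0], -1], [[0, 0, -0.181], [-0.21, -0.929, 0], -1], [[0, 0, -0.181], [-0.21, -0.929, 0], -1], [[0, 0, -0.181], [-0.21, -0.929, 0], -1]]}}

```text
time: 3.6
tool_pos: [0.4206, -0.3588, 0.3303]
tcp_rot: [-3.119, 0.36, 0.002]
wrist_force: [-0.0, 0.3, 0.3]
width: 0.996
```

Run:
```python
from h import *
s=status.read_state(); print(s['tool_pos'],s['tcp_rot'],s['q'],s['time'])
R=Ro.from_rotvec(s['tcp_rot']).as_matrix(); print('jaw dir',np.degrees(np.arctan2(R[1,1],R[0,1])))
p,d,c=cam('wrist'); cv2.imwrite('pics/w1.png',p[:,:,::-1]); print(-c['R'].T@c['t'],c['R'][2])
np.savez('w1.npz',p=p,d=d,**c)
print(np.percentile(d[d>0],[1,50,99]))
```

```text
[ 0.4206263  -0.35884728  0.33027745] [-3.11896041e+00  3.60014869e-01  1.59542259e-03] [-7.51949128e-01 -1.30096535e-02  1.73341984e+00  9.51453531e-04
  1.42314316e+00  1.04854483e+00] 3.6
jaw dir -103.16884079096783
[ 0.48700394 -0.37452173  0.4716467 ] [-0.26474248  0.06450196 -0.96215951]
[0.06239864 0.45636567 0.56414416]
```

View pics/w1.png

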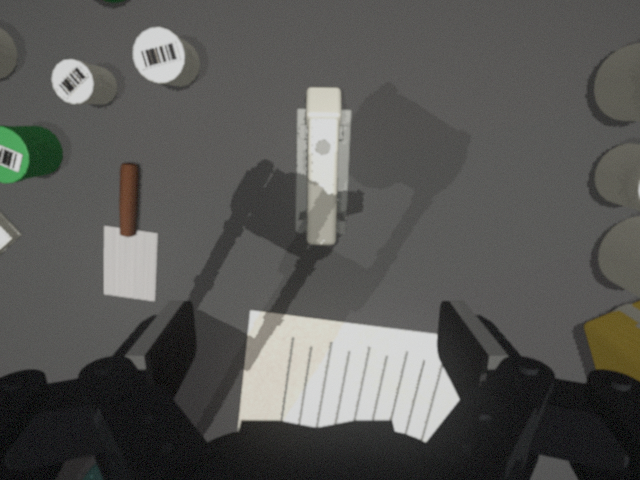

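The scanner is at px (322,170), nose up in the picture and nearly in line with the tool. I'll compute its exact pose and check the medium and small bar rows.

```bash
cat >> h.py <<'E'
def cloud(c,d):
    v,u=np.mgrid[0:480,0:640]; P=pts(c,np.c_[u.ravel(),v.ravel()],d.ravel()).reshape(480,640,3); P[d==0]=np.nan; return P
E
python3 - <<'E'
from h import *
c=dict(np.load('w1.npz')); p,d=c['p'],c['d']; P=cloud(c,d)
v,u=np.mgrid[0:480,0:640]; g=cv2.cvtColor(p,cv2.COLOR_RGB2GRAY).astype(float)
m=(P[...,2]>.055)&(P[...,2]<.08)&(u>290)&(u<355)&(v>80)&(v<250)
print('top z',np.median(P[m][:,2]),m.sum())
L=[]
for r in range(125,236,4):
    row=np.abs(np.gradient(cv2.GaussianBlur(g,(3,3),0)[r])); cc=u[r][m[r]]; L.append((cc.min(),cc.max()))
L=np.array(L,float); rr=np.arange(125,236,4.)
ctr=plane(c,np.c_[L.mean(1),rr],.068)[:,:2]; k=np.polyfit(ctr[:,0],ctr[:,1],1)
l=plane(c,np.c_[L[:,0],rr],.068);q=plane(c,np.c_[L[:,1]+1,rr],.068); print('width',np.linalg.norm(l-q,axis=1).mean())
yaw=np.arctan(k[0]); print('yaw',np.degrees(yaw),k)
# rear end
for cc in (316,322,328):
    col=v[:,cc][m[:,cc]]; print(cc,col.min(),col.max(),plane(c,[(cc,col.max()+.5)],.068)[0])
rows=v[m]; print(plane(c,[(322,115)],.068), 'step at nose?')
e=plane(c,[(322,v[:,322][m[:,322]].max()+.5)],.068)[0][:2]; dr=np.array([np.cos(yaw),np.sin(yaw)])
o=e+dr*.065; o[1]=np.polyval(k,o[0]); print('origin',o)
E
```

```text
top z 0.06633680564561079 4453
width 0.03008586566291982
yaw -14.132020868317683 [-0.25177685 -0.25800556]
316 100 244 [ 0.36673652 -0.34511879  0.068     ]
322 100 244 [ 0.3653295  -0.35113076  0.068     ]
328 101 244 [ 0.36392237 -0.35714254  0.068     ]
[[ 0.49025786 -0.3799714   0.068     ]] step at nose?
origin [ 0.42836232 -0.36585727]
```

>>> {"op": "move_arm", "data": {"deltas": [[[0, 0, -0.01], [0.077, -0.07, -0.5], -1], [[0, 0, -0.01], [0.077, -0.07, -1], -1]]}}

```text
time: 3.9
tool_pos: [0.4298, -0.3658, 0.2312]
tcp_rot: [3.117, -0.382, 0.004]
wrist_force: [-0.7, -0.0, -0.3]
width: 1.003
```

>>> {"op": "move_arm", "data": {"deltas": [[[0, 0, 0], [0, 0, -0.4], -1], [[0, 0, 0], [0, 0, -0.8], -1], [[0, 0, 0], [0, 0, -1], -1], [[0, 0, 0], [0, 0, -1], -1]]}}

```text
time: 4.4
tool_pos: [0.4275, -0.3639, 0.1292]
tcp_rot: [-3.115, 0.382, 0.006]
wrist_force: [-0.0, 0.7, 0.3]
width: 1.0
```

Run:
```python
from h import *
s=status.read_state(); print(s['tool_pos'],s['tcp_rot'])
R=Ro.from_rotvec(s['tcp_rot']).as_matrix(); print('jaw dir',np.degrees(np.arctan2(R[1,1],R[0,1])))
```

```text
[ 0.42751038 -0.36392908  0.12916595] [-3.11519363  0.38221203  0.00568923]
jaw dir -103.9899405565454
```

>>> {"op": "move_arm", "data": {"deltas": [[[0, 0, 0], [0.01, -0.02, -0.3], -1], [[0, 0, 0], [0.01, -0.02, -0.6], -1], [[0, 0, 0], [0.01, -0.02, -0.8], -1], [[0, 0, 0], [0.01, -0.02, -0.97], -1], [[0, 0, 0], [0.01, -0.02, -0.97], -1], [[0, 0, 0], [0.01, -0.02, -0.97], 0], [[0, 0, 0], [0.01, -0.02, -0.97], 0], [[0, 0, 0], [0.01, -0.02, -0.97], 1], [[0, 0, 0], [0.01, -0.02, -0.97], 1], [[0, 0, 0], [0.01, -0.02, -0.97], 1], [[0, 0, 0], [0.01, -0.02, -0.97], 1], [[0, 0, 0], [0.01, -0.02, -0.97], 1]], "grip_force": 50}}

```text
time: 5.9
tool_pos: [0.4297, -0.3692, 0.0352]
tcp_rot: [3.117, -0.387, 0.002]
wrist_force: [-0.0, 0.5, 5.5]
width: 0.345
```

Run:
```python
from h import *
s=status.read_state(); print(s['time'],s['tool_pos'],s['tcp_rot'],s['width'],s['wrist_force'])
R=Ro.from_rotvec(s['tcp_rot']).as_matrix(); print('jaw dir',np.degrees(np.arctan2(R[1,1],R[0,1])))
```

```text
5.9 [ 0.42974753 -0.36917039  0.03521578] [ 3.11689037e+00 -3.86729843e-01  1.92241794e-03] 0.3453150252033409 [-0.00642214  0.54198794  5.45749642]
jaw dir -104.14573912907159
```

>>> {"op": "move_arm", "data": {"deltas": [[[0, 0, 0], [0, 0, 0.15], 1], [[0, 0, 0], [0, 0, 0.4], 1], [[0, 0, 0], [0, 0, 0.7], 1], [[0, 0, 0], [0, 0, 1], 1]]}}

```text
time: 6.4
tool_pos: [0.4287, -0.3683, 0.1352]
tcp_rot: [-3.117, 0.387, 0.001]
wrist_force: [-0.2, 0.7, -1.3]
width: 0.344
```

>>> {"op": "move_arm", "data": {"deltas": [[[0, 0, 0.04], [0.02, 0.3, 0], 1], [[0, 0, 0.08], [0.05, 0.6, 0], 1], [[0, 0, 0.12], [0.1, 0.9, 0], 1]]}}

```text
time: 6.78
tool_pos: [0.4387, -0.2777, 0.1346]
tcp_rot: [-3.14, 0.089, 0.001]
wrist_force: [-0.6, 0.2, -2.7]
width: 0.343
```

>>> {"op": "move_arm", "data": {"deltas": [[[0, 0, 0.04], [0.02, 0.3, 0], 1], [[0, 0, 0.08], [0.05, 0.6, 0], 1], [[0, 0, 0.12], [0.1, 0.9, 0], 1]]}}

```text
time: 7.15
tool_pos: [0.4487, -0.1875, 0.1344]
tcp_rot: [-3.135, -0.207, 0.001]
wrist_force: [-0.4, -0.8, -2.1]
width: 0.342
```

>>> {"op": "move_arm", "data": {"deltas": [[[0, 0, 0.04], [0.02, 0.3, 0], 1], [[0, 0, 0.08], [0.05, 0.6, 0], 1], [[0, 0, 0.12], [0.1, 0.9, 0], 1]]}}

```text
time: 7.52
tool_pos: [0.4587, -0.0976, 0.1345]
tcp_rot: [-3.101, -0.501, 0.001]
wrist_force: [-0.1, -0.3, -1.2]
width: 0.343
```

>>> {"op": "move_arm", "data": {"deltas": [[[0, 0, 0.04], [0, 0.3, 0], 1], [[0, 0, 0.08], [0, 0.6, 0], 1], [[0, 0, 0.13], [0, 0.85, 0], 1], [[0, 0, 0.13], [0, 0.85, 0], 1], [[0, 0, 0.13], [0, 0.85, 0], 1]]}}

```text
time: 8.15
tool_pos: [0.4591, -0.0141, 0.1344]
tcp_rot: [3.035, 0.811, -0.0]
wrist_force: [0.2, -0.0, -1.3]
width: 0.342
```

Run:
```python
from h import *
s=status.read_state(); print(s['time'],s['tool_pos'],s['tcp_rot'],s['width'])
R=Ro.from_rotvec(s['tcp_rot']).as_matrix(); print('jaw dir',np.degrees(np.arctan2(R[1,1],R[0,1])))
p,d,c=cam('wrist'); cv2.imwrite('pics/w2.png',p[:,:,::-1])
np.savez('w2.npz',p=p,d=d,**c)
p,d,c=cam('top'); cv2.imwrite('pics/t2.png',p[:,:,::-1]);np.savez('t2.npz',p=p,d=d,**c)
```

```text
8.15 [ 0.45905767 -0.01405618  0.13443697] [ 3.03450788e+00  8.11161495e-01 -2.51416748e-04] 0.34157867339490944
jaw dir -60.06809279178312
```

View pics/w2.png

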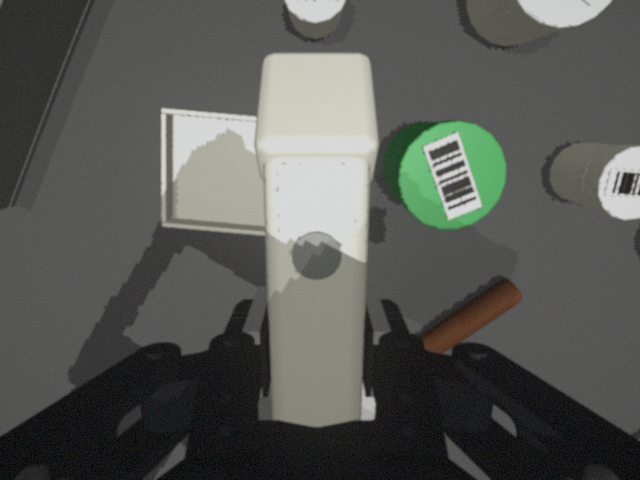

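The mini is straight ahead (px 318,5) with its bars across the beam. Next: measure how the scanner sits in the hand, and refine the mini's label in the top view.

```bash
cat >> h.py <<'E'
JH=dict(mini=(.05,.034),small=(.054,.042),medium=(.058,.05),large=(.062,.058))
def jars(c,p,d,show=True):
    """white caps in the top view by height and colour -> {name:(x,y,rowdeg,diam,n)}"""
    P=cloud(c,d); hsv=cv2.cvtColor(p,cv2.COLOR_RGB2HSV); g=hsv[...,2].astype(float); v,u=np.mgrid[0:480,0:640]
    m=((hsv[...,1]<60)&(g>100)&(P[...,2]>.035)&(P[...,2]<.075)&(P[...,0]>.4)&(P[...,0]<.72)&(P[...,1]>-.34)&(P[...,1]<.33)).astype(np.uint8)
    m=cv2.morphologyEx(m,cv2.MORPH_CLOSE,np.ones((7,7))); n,l,st,ce=cv2.connectedComponentsWithStats(m); out=[]
    for i in range(1,n):
        if st[i,4]<120 or st[i,4]>1200: continue
        h=np.nanmedian(P[l==i][:,2]); k=min(JH,key=lambda k:abs(JH[k][0]-h))
        mm=(l==i)&(np.abs(P[...,2]-JH[k][0])<.008); cc,r=cv2.minEnclosingCircle(np.argwhere(mm)[:,::-1].astype(np.float32))
        Q=plane(c,[cc],JH[k][0])[0]; inn=(np.hypot(u-cc[0],v-cc[1])<.75*r)&(g<150); row=np.nan; mu=Q[:2]
        if inn.sum()>5:
            B=plane(c,np.argwhere(inn)[:,::-1].astype(float),JH[k][0])[:,:2]; wt=150-g[inn]; mu=np.average(B,axis=0,weights=wt)
            V=np.linalg.eigh(np.cov(B.T,aweights=wt))[1]; row=np.degrees(np.arctan2(V[1,1],V[0,1]))%180
        o=(k,Q[:2].round(4).tolist(),'bars',mu.round(4).tolist(),'row',round(row),'h',round(float(h),4),'area',int(st[i,4])); out.append(o)
        if show: print(*o)
    return out
E
python3 - <<'E'
from h import *
t=dict(np.load('t2.npz')); jars(t,t['p'],t['d'])
c=dict(np.load('w2.npz')); s=status.read_state(); T=s['tool_pos']; R=Ro.from_rotvec(s['tcp_rot']).as_matrix()
zt=T[2]+.007+.026; P=cloud(c,c['d']); print('top z med',np.nanmedian(P[180:400,300:340,2]),zt)
# local frame: x=scanner x, y=scanner y
jy=R[:,1]; sx=np.array([-jy[1],jy[0],0]); 
m=np.abs(P[...,2]-zt)<.006
for r in (190,230,280,330):
    cc=np.where(m[r,200:430])[0]+200; q=plane(c,[(cc.min(),r),(cc.max()+1,r)],zt)-T
    print(r,cc.min(),cc.max(),'lat(mm,scanner y)',(q@np.array([-sx[1],sx[0],0])*1000).round(1),'fwd',(q@sx*1000).round(1))
g=cv2.cvtColor(c['p'],cv2.COLOR_RGB2GRAY)
# front upper edge of bar ~ row 155 (x=+65)
print((plane(c,[(317,r) for r in (150,155,160)],zt)-T)@sx*1000)
# mini label in wrist view
w=plane(c,[(318,5)],.05)-T; print('mini rel',w@sx*1000,w@np.array([-sx[1],sx[0],0])*1000)
gg=g[0:45,270:360]; mask=(gg>140); ys,xs=np.where(mask); print(xs.min()+270,xs.max()+270, (plane(c,[(xs.min()+270,3),(xs.max()+271,3)],.05)-T)@np.array([-sx[1],sx[0],0])*1000)
E
```

```text
large [0.6787, -0.203] bars [0.6778, -0.2011] row 142 h 0.0626 area 177
large [0.6402, -0.0462] bars [0.6407, -0.0458] row 88 h 0.0615 area 655
medium [0.579, -0.241] bars [0.5795, -0.2397] row 89 h 0.0577 area 498
small [0.5776, -0.1496] bars [0.5766, -0.1484] row 116 h 0.0538 area 339
top z med 0.1660923489371528 0.16738544415476478
190 264 369 lat(mm,scanner y) [ 15.  -13.2] fwd [50.5 50.5]
230 265 367 lat(mm,scanner y) [ 15.1 -13.1] fwd [39.5 39.5]
280 268 366 lat(mm,scanner y) [ 14.8 -13.3] fwd [24.8 24.8]
330 225 407 lat(mm,scanner y) [ 28. -26.] fwd [9. 9.]
[61.01972355 59.7369485  58.44645838]
mini rel [124.37216692] [0.16772735]
285 345 [ 16.62200084 -13.79274525]
```

>>> {"op": "move_arm", "data": {"deltas": [[[0, 0, 0], [0, 0, -0.12], 1], [[0, 0, 0], [0, 0, -0.24], 1], [[0, 0, 0], [0, 0, -0.355], 1], [[0, 0, 0], [0, 0, -0.355], 1], [[0, 0, 0], [0, 0, -0.355], 1]]}}

```text
time: 8.88
tool_pos: [0.4592, -0.0136, 0.0986]
tcp_rot: [-3.035, -0.812, 0.0]
wrist_force: [0.1, 0.6, -1.6]
width: 0.341
```

Run:
```python
from h import *
s=status.read_state(); print(s['time'],s['tool_pos'],s['tcp_rot'])
p,d,c=cam('scene'); np.savez('s3.npz',p=p,d=d,**c)
uv=proj(c,[.572,.053,.05])[0].astype(int); print(uv)
a,b=uv; cv2.imwrite('pics/s3.png',cv2.resize(p[b-75:b+75,a-100:a+100],None,fx=4,fy=4,interpolation=cv2.INTER_CUBIC)[:,:,::-1])
p,d,c=cam('wrist'); P=cloud(c,d)
for r in(180,210,240,280,310,340,370,400): print(r,np.nanmedian(P[r,300:335,2]).round(4),end=' ')
```

```text
8.875 [ 0.45918824 -0.01362794  0.09864241] [-3.03472091e+00 -8.11961314e-01  4.44199354e-04]
[337 277]
180 0.1308 210 0.1305 240 0.1318 280 0.1306 310 0.1306 340 0.1305 370 0.1307 400 0.1307
```

View pics/s3.png

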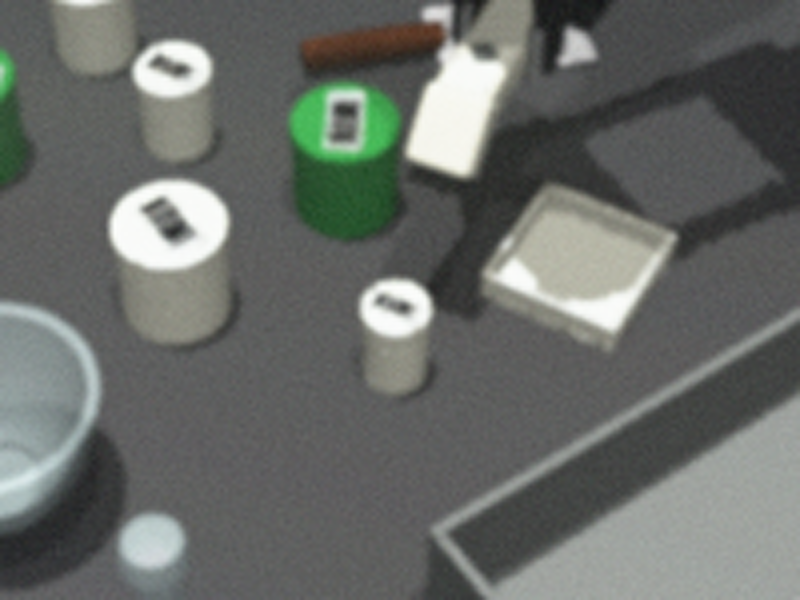

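Level bar (top at z=0.1305), nose aimed at the mini's cap at crop (397,303). Hold for the scan.

>>> {"op": "move_arm", "data": {"deltas": [[[0, 0, 0], [0, 0, 0], 1], [[0, 0, 0], [0, 0, 0], 1], [[0, 0, 0], [0, 0, 0], 1], [[0, 0, 0], [0, 0, 0], 1], [[0, 0, 0], [0, 0, 0], 1], [[0, 0, 0], [0, 0, 0], 1], [[0, 0, 0], [0, 0, 0], 1], [[0, 0, 0], [0, 0, 0], 1], [[0, 0, 0], [0, 0, 0], 1], [[0, 0, 0], [0, 0, 0], 1], [[0, 0, 0], [0, 0, 0], 1], [[0, 0, 0], [0, 0, 0], 1], [[0, 0, 0], [0, 0, 0], 1], [[0, 0, 0], [0, 0, 0], 1], [[0, 0, 0], [0, 0, 0], 1], [[0, 0, 0], [0, 0, 0], 1], [[0, 0, 0], [0, 0, 0], 1], [[0, 0, 0], [0, 0, 0], 1], [[0, 0, 0], [0, 0, 0], 1], [[0, 0, 0], [0, 0, 0], 1]]}}

```text
time: 11.48
tool_pos: [0.4592, -0.0136, 0.0988]
tcp_rot: [3.035, 0.812, -0.0]
wrist_force: [0.2, 0.3, -0.8]
width: 0.344
```

Run:
```python
from h import *
c=dict(np.load('w1.npz')); g=cv2.cvtColor(c['p'],cv2.COLOR_RGB2GRAY).astype(float); v,u=np.mgrid[0:480,0:640]
for n,(a,b),h,r in(('small',(73,81),.054,16),('medium',(158,55),.058,21)):
    m=(np.hypot(u-a,v-b)<r)&(g<110); B=plane(c,np.argwhere(m)[:,::-1].astype(float),h)[:,:2]
    V=np.linalg.eigh(np.cov(B.T))[1]; print(n,B.mean(0),np.degrees(np.arctan2(V[1,1],V[0,1]))%180,m.sum())
p,d,c=cam('top'); jars(c,p,d)
s=status.read_state(); print(s['time'],s['tool_pos'])
```

```text
small [ 0.57887656 -0.15031045] 115.78880501971427 114
medium [ 0.58005577 -0.24174266] 89.74602377244199 180
large [0.6787, -0.203] bars [0.6779, -0.2011] row 142 h 0.0624 area 174
large [0.6398, -0.0461] bars [0.6407, -0.0459] row 88 h 0.0616 area 657
medium [0.5787, -0.2411] bars [0.5795, -0.2397] row 89 h 0.0578 area 499
small [0.5776, -0.1496] bars [0.5766, -0.1484] row 116 h 0.0539 area 337
11.525 [ 0.45918332 -0.01364015  0.09878867]
```

>>> {"op": "move_arm", "data": {"deltas": [[[0, 0, -0.01], [0, -0.2, 0.3], 1], [[0, 0, -0.022], [0, -0.5, 0.3], 1], [[0, 0, -0.022], [0, -0.8, 0.3], 1], [[0, 0, -0.022], [0, -0.97, 0.3], 1]]}}

```text
time: 12.02
tool_pos: [0.4592, -0.1118, 0.1289]
tcp_rot: [3.049, 0.758, 0.0]
wrist_force: [0.6, 0.9, -1.6]
width: 0.344
```

>>> {"op": "move_arm", "data": {"deltas": [[[0, 0, -0.01], [0, -0.3, 0], 1], [[0, 0, -0.022], [0, -0.6, 0], 1], [[0, 0, -0.022], [0, -0.85, -0.1], 1], [[0, 0, -0.022], [0, -0.965, -0.26], 1], [[0, 0, -0.022], [0, -0.965, -0.26], 1], [[0, 0, -0.022], [0, -0.965, -0.26], 1]]}}

```text
time: 12.78
tool_pos: [0.4589, -0.2062, 0.1023]
tcp_rot: [-3.06, -0.707, 0.001]
wrist_force: [-0.3, -0.0, -0.9]
width: 0.339
```

```bash
cat > aim.py <<'E'
import sys
from h import *
# beam point against label: python3 aim.py x y h row
x,y,h,row=map(float,sys.argv[1:])
s=status.read_state(); T=s['tool_pos']; R=Ro.from_rotvec(s['tcp_rot']).as_matrix()
jy=R[:,1]; sx=np.array([-jy[1],jy[0],0]); sx/=np.linalg.norm(sx); sy=np.array([-sx[1],sx[0],0])
W=T+sx*(-.0025+.086)+np.array([0,0,.0065-.008]); e=np.array([x,y,h])-W
print('t',s['time'],T.round(4),'yaw',np.degrees(np.arctan2(sx[1],sx[0])).round(1),'row err',((np.degrees(np.arctan2(sy[1],sy[0]))-row+90)%180-90).round(1))
print('fwd',e@sx,'lat',e@sy,'down',-e[2],'beam miss',(e@sx+e[2])/2**.5)
E
python3 aim.py .5778 -.1495 .054 116; python3 -c "
from h import *
p,d,c=cam('top'); jars(c,p,d)"
```

```text
t 12.775 [ 0.4589 -0.2062  0.1023] yaw 26.0 row err 0.0
fwd 0.04826696321051347 lat -0.001171676492438311 down 0.04683696025668143 beam miss 0.0010111647857714294
large [0.6787, -0.203] bars [0.6774, -0.2008] row 142 h 0.0623 area 177
large [0.64, -0.0462] bars [0.6408, -0.0452] row 88 h 0.0616 area 654
medium [0.5793, -0.2405] bars [0.5745, -0.2476] row 65 h 0.0575 area 399
small [0.5776, -0.1496] bars [0.5763, -0.1478] row 117 h 0.0539 area 337
mini [0.5729, 0.0521] bars [0.571, 0.0554] row 112 h 0.0495 area 220
large [0.5287, -0.0578] bars [0.5267, -0.0598] row 51 h 0.0622 area 198
```

>>> {"op": "move_arm", "data": {"deltas": [[[0, 0, 0], [0, 0, 0], 1], [[0, 0, 0], [0, 0, 0], 1], [[0, 0, 0], [0, 0, 0], 1], [[0, 0, 0], [0, 0, 0], 1], [[0, 0, 0], [0, 0, 0], 1], [[0, 0, 0], [0, 0, 0], 1], [[0, 0, 0], [0, 0, 0], 1], [[0, 0, 0], [0, 0, 0], 1], [[0, 0, 0], [0, 0, 0], 1], [[0, 0, 0], [0, 0, 0], 1], [[0, 0, 0], [0, 0, 0], 1], [[0, 0, 0], [0, 0, 0], 1], [[0, 0, 0], [0, 0, 0], 1], [[0, 0, 0], [0, 0, 0], 1], [[0, 0, 0], [0, 0, 0], 1], [[0, 0, 0], [0, 0, 0], 1], [[0, 0, 0], [0, 0, 0], 1], [[0, 0, 0], [0, 0, 0], 1], [[0, 0, 0], [0, 0, 0], 1], [[0, 0, 0], [0, 0, 0], 1]]}}

```text
time: 15.32
tool_pos: [0.4592, -0.2071, 0.1028]
tcp_rot: [3.061, 0.707, 0.0]
wrist_force: [-0.6, 0.1, -1.5]
width: 0.346
```

>>> {"op": "move_arm", "data": {"deltas": [[[0, 0, -0.05], [-0.02, -0.05, 0.2], 1], [[0, 0, -0.13], [-0.06, -0.15, 0.2], 1], [[0, 0, -0.21], [-0.1, -0.25, 0.2], 1], [[0, 0, -0.294], [-0.11, -0.338, 0.1], 1], [[0, 0, -0.294], [-0.11, -0.338, 0.043], 1], [[0, 0, -0.294], [-0.11, -0.338, 0.043], 1], [[0, 0, -0.294], [-0.11, -0.338, 0.043], 1]]}}

```text
time: 16.2
tool_pos: [0.4483, -0.2407, 0.1072]
tcp_rot: [-3.142, 0.01, -0.0]
wrist_force: [0.0, -0.4, -0.5]
width: 0.345
```

```bash
python3 aim.py .5792 -.241 .058 89.5; python3 -c "
from h import *
p,d,c=cam('top'); jars(c,p,d)"
```

```text
t 16.2 [ 0.4483 -0.2407  0.1072] yaw -0.4 row err 0.1
fwd 0.04738464536679967 lat 0.0005370022734203136 down 0.04769138542721512 beam miss -0.0002168979767813361
large [0.6787, -0.203] bars [0.6774, -0.2007] row 142 h 0.0623 area 177
large [0.6402, -0.0462] bars [0.6408, -0.0451] row 88 h 0.0614 area 655
medium [0.5787, -0.2412] bars [0.5796, -0.2389] row 88 h 0.0578 area 501
small [0.5776, -0.1496] bars [0.5763, -0.1478] row 118 h 0.0538 area 337
mini [0.5731, 0.0524] bars [0.571, 0.0555] row 110 h 0.0497 area 220
large [0.5287, -0.0578] bars [0.5267, -0.0598] row 51 h 0.0623 area 196
```

>>> {"op": "move_arm", "data": {"deltas": [[[0, 0, 0], [0, 0, 0], 1], [[0, 0, 0], [0, 0, 0], 1], [[0, 0, 0], [0, 0, 0], 1], [[0, 0, 0], [0, 0, 0], 1], [[0, 0, 0], [0, 0, 0], 1], [[0, 0, 0], [0, 0, 0], 1], [[0, 0, 0], [0, 0, 0], 1], [[0, 0, 0], [0, 0, 0], 1], [[0, 0, 0], [0, 0, 0], 1], [[0, 0, 0], [0, 0, 0], 1], [[0, 0, 0], [0, 0, 0], 1], [[0, 0, 0], [0, 0, 0], 1], [[0, 0, 0], [0, 0, 0], 1], [[0, 0, 0], [0, 0, 0], 1], [[0, 0, 0], [0, 0, 0], 1], [[0, 0, 0], [0, 0, 0], 1], [[0, 0, 0], [0, 0, 0], 1], [[0, 0, 0], [0, 0, 0], 1], [[0, 0, 0], [0, 0, 0], 1], [[0, 0, 0], [0, 0, 0], 1]]}}

```text
time: 18.75
tool_pos: [0.4482, -0.2409, 0.1071]
tcp_rot: [-3.142, 0.013, 0.0]
wrist_force: [-0.5, 0.3, -2.7]
width: 0.347
```

>>> {"op": "move_arm", "data": {"deltas": [[[0, 0, -0.01], [0.1, 0.3, 0.2], 1], [[0, 0, -0.018], [0.2, 0.65, 0.3], 1], [[0, 0, -0.018], [0.3, 1, 0.3], 1]]}}

```text
time: 19.12
tool_pos: [0.4794, -0.1404, 0.1384]
tcp_rot: [3.14, -0.058, 0.004]
wrist_force: [-0.6, -0.2, -2.1]
width: 0.341
```

>>> {"op": "move_arm", "data": {"deltas": [[[0, 0, 0], [0.1, 0.3, 0], 1], [[0, 0, 0], [0.2, 0.65, 0], 1], [[0, 0, 0], [0.306, 1, -0.1], 1], [[0, 0, 0], [0.306, 1, -0.26], 1], [[0, 0, 0], [0.306, 1, -0.26], 1], [[0, 0, 0], [0.306, 1, -0.26], 1]]}}

```text
time: 19.88
tool_pos: [0.5085, -0.0418, 0.111]
tcp_rot: [3.141, -0.059, -0.001]
wrist_force: [0.8, 0.1, -1.6]
width: 0.336
```

```bash
python3 aim.py .6403 -.0458 .062 88; python3 -c "
from h import *
p,d,c=cam('top'); jars(c,p,d)"
```

```text
t 19.875 [ 0.5085 -0.0418  0.111 ] yaw -2.1 row err -0.1
fwd 0.04839810685344001 lat 0.0008935942723290882 down 0.04746959450404416 beam miss 0.0006565573786732597
large [0.6787, -0.203] bars [0.6779, -0.2012] row 142 h 0.0625 area 176
medium [0.5791, -0.2413] bars [0.5795, -0.2397] row 88 h 0.0576 area 497
```

Run:
```python
from h import *
a=dict(np.load('scene.npz')); p,d,c=cam('scene')
for n,X in dict(mini=(.572,.053,.05),small=(.5776,-.1495,.054),medium=(.579,-.241,.058),large=(.6403,-.046,.062)).items():
    u,v=proj(c,X)[0].astype(int); print(n,(u,v),np.abs(p[v-14:v+14,u-14:u+14].astype(int)-a['p'][v-14:v+14,u-14:u+14]).mean().round(1))
cv2.imwrite('pics/s4.png',cv2.resize(p[150:330,180:420],None,fx=3.3,fy=3.3,interpolation=cv2.INTER_CUBIC)[:,:,::-1])
```

```text
mini (np.int64(337), np.int64(277)) 11.8
small (np.int64(281), np.int64(218)) 3.7
medium (np.int64(260), np.int64(195)) 2.3
large (np.int64(280), np.int64(257)) 1.7
```

View pics/s4.png

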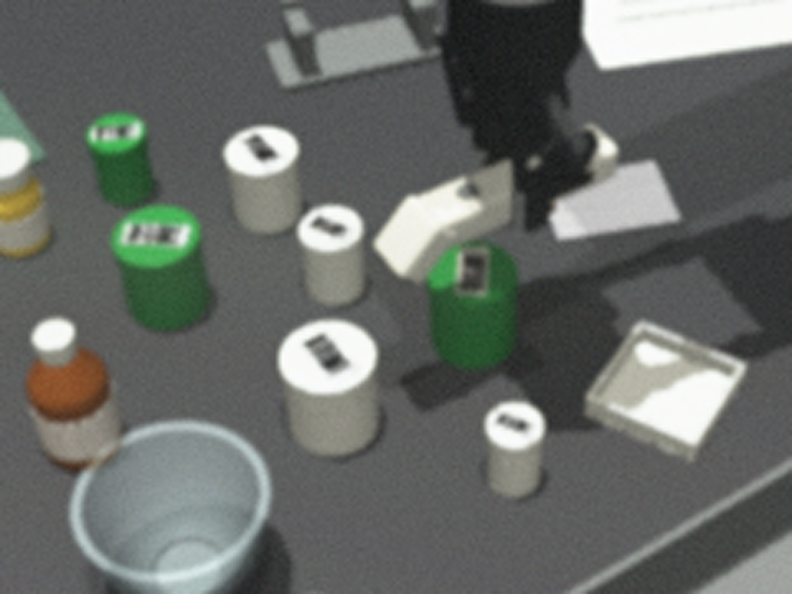

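All four jars stand where they were (large at crop 328,350, the nose aimed at it). Hold, then carry the scanner back above the cradle.

>>> {"op": "move_arm", "data": {"deltas": [[[0, 0, 0], [0, 0, 0], 1], [[0, 0, 0], [0, 0, 0], 1], [[0, 0, 0], [0, 0, 0], 1], [[0, 0, 0], [0, 0, 0], 1], [[0, 0, 0], [0, 0, 0], 1], [[0, 0, 0], [0, 0, 0], 1], [[0, 0, 0], [0, 0, 0], 1], [[0, 0, 0], [0, 0, 0], 1], [[0, 0, 0], [0, 0, 0], 1], [[0, 0, 0], [0, 0, 0], 1], [[0, 0, 0], [0, 0, 0], 1], [[0, 0, 0], [0, 0, 0], 1], [[0, 0, 0], [0, 0, 0], 1], [[0, 0, 0], [0, 0, 0], 1], [[0, 0, 0], [0, 0, 0], 1], [[0, 0, 0], [0, 0, 0], 1], [[0, 0, 0], [0, 0, 0], 1], [[0, 0, 0], [0, 0, 0], 1], [[0, 0, 0], [0, 0, 0], 1], [[0, 0, 0], [0, 0, 0], 1]]}}

```text
time: 22.48
tool_pos: [0.5088, -0.0409, 0.1111]
tcp_rot: [-3.141, 0.057, 0.0]
wrist_force: [-0.7, -0.5, -1.7]
width: 0.344
```

>>> {"op": "move_arm", "data": {"deltas": [[[0, 0, 0], [-0.05, -0.2, 0.2], 1], [[0, 0, -0.015], [-0.1, -0.5, 0.4], 1], [[0, 0, -0.033], [-0.2, -0.82, 0.4], 1]]}}

```text
time: 22.85
tool_pos: [0.4905, -0.124, 0.1534]
tcp_rot: [3.137, -0.138, 0.007]
wrist_force: [1.0, -0.0, -2.2]
width: 0.345
```

>>> {"op": "move_arm", "data": {"deltas": [[[0, 0, -0.01], [-0.05, -0.28, 0], 1], [[0, 0, -0.02], [-0.1, -0.55, 0], 1], [[0, 0, -0.033], [-0.2, -0.82, 0], 1]]}}

```text
time: 23.22
tool_pos: [0.4688, -0.2059, 0.1512]
tcp_rot: [3.134, -0.221, 0.001]
wrist_force: [0.3, 0.6, -1.5]
width: 0.346
```

>>> {"op": "move_arm", "data": {"deltas": [[[0, 0, -0.01], [-0.05, -0.28, 0], 1], [[0, 0, -0.02], [-0.1, -0.55, 0], 1], [[0, 0, -0.033], [-0.2, -0.82, 0], 1]]}}

```text
time: 23.6
tool_pos: [0.4487, -0.2879, 0.1511]
tcp_rot: [3.127, -0.302, 0.001]
wrist_force: [-0.2, 0.1, -2.6]
width: 0.345
```

>>> {"op": "move_arm", "data": {"deltas": [[[0, 0, -0.01], [-0.05, -0.28, 0], 1], [[0, 0, -0.02], [-0.1, -0.55, 0], 1], [[0, 0, -0.033], [-0.2, -0.82, 0], 1], [[0, 0, -0.033], [-0.2, -0.82, 0], 1], [[0, 0, -0.033], [-0.2, -0.82, 0], 1]]}}

```text
time: 24.22
tool_pos: [0.4287, -0.3685, 0.1508]
tcp_rot: [-3.117, 0.382, 0.001]
wrist_force: [0.4, -0.5, -2.8]
width: 0.338
```

```bash
python3 aim.py .6403 -.0458 .062 88; python3 -c "
from h import *
p,d,c=cam('top'); jars(c,p,d)"
```

```text
t 24.225 [ 0.4287 -0.3685  0.1508] yaw -14.0 row err -12.0
fwd 0.0439107338739531 lat 0.36423296416163337 down 0.08734043194460972 beam miss -0.030709434010645614
large [0.6787, -0.203] bars [0.6776, -0.2009] row 142 h 0.0621 area 177
large [0.64, -0.0462] bars [0.6407, -0.0456] row 88 h 0.0616 area 655
medium [0.5787, -0.241] bars [0.5796, -0.2394] row 88 h 0.0576 area 500
small [0.5779, -0.1497] bars [0.5765, -0.1482] row 117 h 0.0538 area 337
mini [0.573, 0.0522] bars [0.5711, 0.0552] row 117 h 0.0495 area 220
large [0.5287, -0.0578] bars [0.5268, -0.0596] row 51 h 0.0625 area 194
```

>>> {"op": "move_arm", "data": {"deltas": [[[0, 0, 0], [0, 0, -0.3], 1], [[0, 0, 0], [0, 0, -0.6], 1], [[0, 0, 0], [0, 0, -0.9], 1], [[0, 0, 0], [0, 0, -0.9], 1], [[0, 0, 0], [0, 0, -0.9], 1]]}}

```text
time: 24.9
tool_pos: [0.4296, -0.3689, 0.0621]
tcp_rot: [3.118, -0.38, 0.002]
wrist_force: [-0.0, 0.0, -0.4]
width: 0.345
```

>>> {"op": "move_arm", "data": {"deltas": [[[0, 0, 0], [0, 0, -0.06], 1], [[0, 0, 0], [0, 0, -0.12], 1], [[0, 0, 0], [0, 0, -0.18], 1], [[0, 0, 0], [0, 0, -0.22], 1], [[0, 0, 0], [0, 0, -0.25], 1], [[0, 0, 0], [0, 0, -0.25], 1], [[0, 0, 0], [0, 0, -0.25], 1]]}}

```text
time: 25.78
tool_pos: [0.4289, -0.369, 0.0362]
tcp_rot: [3.118, -0.382, 0.0]
wrist_force: [0.9, 0.2, -2.6]
width: 0.345
```

>>> {"op": "move_arm", "data": {"deltas": [[[0, 0, 0], [0, 0, -0.006], 1], [[0, 0, 0], [0, 0, -0.012], 1], [[0, 0, 0], [0, 0, -0.012], 1], [[0, 0, 0], [0, 0, -0.012], 0.2], [[0, 0, 0], [0, 0, -0.012], 0], [[0, 0, 0], [0, 0, -0.012], -0.5], [[0, 0, 0], [0, 0, -0.012], -1], [[0, 0, 0], [0, 0, -0.012], -1], [[0, 0, 0], [0, 0, -0.012], -1], [[0, 0, 0], [0, 0, -0.012], -1]]}}

```text
time: 27.02
tool_pos: [0.4288, -0.3689, 0.0349]
tcp_rot: [-3.118, 0.382, 0.0]
wrist_force: [-0.8, -0.2, 0.8]
width: 0.998
```

>>> {"op": "move_arm", "data": {"deltas": [[[0, 0, 0], [0, 0, 0.1], -1], [[0, 0, 0], [0, 0, 0.4], -1], [[0, 0, 0], [0, 0, 0.9], -1], [[0, 0, 0], [0, 0, 1], -1]]}}

```text
time: 27.52
tool_pos: [0.4312, -0.3712, 0.14]
tcp_rot: [3.113, -0.381, 0.011]
wrist_force: [1.3, -0.1, 0.4]
width: 1.001
```

>>> {"op": "move_arm", "data": {"deltas": [[[0, 0, 0], [0, 0, 0.5], -1], [[0, 0, 0], [0, 0, 1], -1], [[0, 0, 0], [0, 0, 1], -1]]}}

```text
time: 27.9
tool_pos: [0.431, -0.371, 0.2404]
tcp_rot: [3.113, -0.381, 0.012]
wrist_force: [0.6, -0.1, -0.1]
width: 1.003
```

Run:
```python
from h import *
s=status.read_state(); print(s['time'],s['tool_pos'],s['width'])
p,d,c=cam('wrist'); cv2.imwrite('pics/w5.png',p[:,:,::-1]); P=cloud(c,d)
v,u=np.mgrid[0:480,0:640]
m=(P[...,2]>.06)&(P[...,2]<.08)&(u>280)&(u<370)&(v>20)&(v<330)
r=cv2.minAreaRect((P[m][:,:2]*1000).astype(np.float32)); print(r,np.median(P[m][:,2]),m.sum())
```

```text
27.9 [ 0.43103504 -0.371031    0.24043105] 1.0026464756987166
((431.6994323730469, -368.9083557128906), (33.4693489074707, 139.6031036376953), 75.00597381591797) 0.06641464646655859 6511
```

View pics/w5.png

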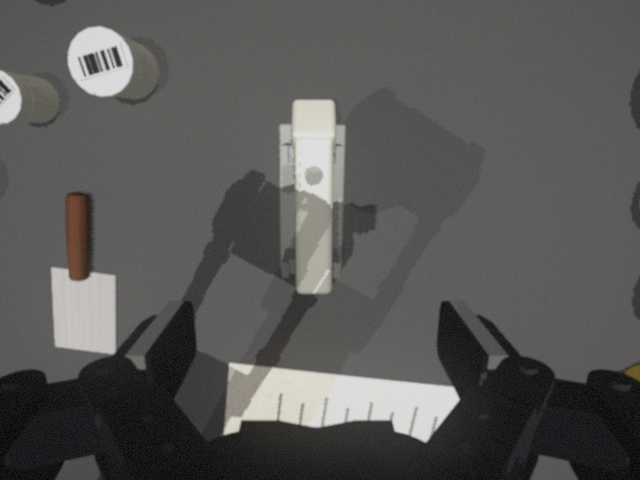

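The scanner is back in its cradle (px 313,210): its top is at z=0.0664, as at the start. Now the jars, medium first.

>>> {"op": "move_arm", "data": {"deltas": [[[0, 0, 0.08], [0.37, 0.32, 0], -1], [[0, 0, 0.155], [0.74, 0.65, 0], -1]]}}

```text
time: 28.2
tool_pos: [0.5021, -0.303, 0.2326]
tcp_rot: [-3.14, -0.003, 0.005]
wrist_force: [0.3, -0.9, 0.0]
width: 1.001
```

>>> {"op": "move_arm", "data": {"deltas": [[[0, 0, 0], [0.37, 0.32, -0.2], -1], [[0, 0, 0], [0.74, 0.65, -0.6], -1], [[0, 0, 0], [0.74, 0.65, -1], -1], [[0, 0, 0], [0.74, 0.65, -1], -1], [[0, 0, 0], [0.74, 0.65, -1], -1]]}}

```text
time: 28.82
tool_pos: [0.5763, -0.2392, 0.1348]
tcp_rot: [-3.141, 0.001, 0.001]
wrist_force: [0.5, 0.5, 1.2]
width: 1.001
```

```bash
cat > st.py <<'E'
from h import *
s=status.read_state(); R=Ro.from_rotvec(s['tcp_rot']).as_matrix()
print('t',s['time'],'tcp',s['tool_pos'].round(4),'jaw',np.degrees(np.arctan2(R[1,1],R[0,1])).round(1),'tilt',R[:,2].round(3),'w',round(s['width'],3),'F',s['wrist_force'].round(1),'q6',s['q'][5].round(2))
import sys
if len(sys.argv)>1: p,d,c=cam('top'); jars(c,p,d); np.savez('top_last.npz',p=p,d=d,**c)
E
python3 st.py 1
```

```text
t 28.825 tcp [ 0.5763 -0.2392  0.1348] jaw -90.0 tilt [-0.001  0.    -1.   ] w 1.001 F [0.5 0.5 1.2] q6 1.14
large [0.6787, -0.203] bars [0.6773, -0.2007] row 142 h 0.0623 area 181
large [0.64, -0.0462] bars [0.6408, -0.0452] row 88 h 0.0615 area 654
medium [0.578, -0.2398] bars [0.5838, -0.2412] row 69 h 0.0577 area 256
small [0.5778, -0.1496] bars [0.5787, -0.154] row 120 h 0.0536 area 340
mini [0.5734, 0.0529] bars [0.5709, 0.0556] row 101 h 0.0499 area 220
large [0.5287, -0.0578] bars [0.5267, -0.0598] row 51 h 0.0622 area 198
```

>>> {"op": "move_arm", "data": {"deltas": [[[0, 0, 0], [0.03, -0.02, -0.3], -1], [[0, 0, 0], [0.03, -0.02, -0.6], -1], [[0, 0, 0], [0.03, -0.02, -0.9], -1]]}}

```text
time: 29.25
tool_pos: [0.5814, -0.2427, 0.0471]
tcp_rot: [3.139, -0.003, 0.007]
wrist_force: [0.2, 0.5, -0.4]
width: 1.003
```

>>> {"op": "move_arm", "data": {"deltas": [[[0, 0, 0], [0, 0, -0.15], -1], [[0, 0, 0], [0, 0, -0.29], -1], [[0, 0, 0], [0, 0, -0.29], -1], [[0, 0, 0], [0, 0, -0.29], -0.4], [[0, 0, 0], [0, 0, -0.29], 0], [[0, 0, 0], [0, 0, -0.29], 0.4], [[0, 0, 0], [0, 0, -0.29], 1], [[0, 0, 0], [0, 0, -0.29], 1], [[0, 0, 0], [0, 0, -0.29], 1]], "grip_force": 45}}

```text
time: 30.38
tool_pos: [0.5809, -0.2414, 0.0173]
tcp_rot: [3.141, -0.0, 0.003]
wrist_force: [-0.0, 0.2, 6.1]
width: 0.576
```

>>> {"op": "move_arm", "data": {"deltas": [[[0, 0, 0], [0, 0, 0.1], 1], [[0, 0, 0], [0, 0, 0.3], 1], [[0, 0, 0], [0, 0, 0.6], 1], [[0, 0, 0], [0, 0, 1], 1]]}}

```text
time: 30.88
tool_pos: [0.5788, -0.2405, 0.1166]
tcp_rot: [-3.141, 0.0, 0.003]
wrist_force: [1.2, 0.2, -1.8]
width: 0.571
```

>>> {"op": "move_arm", "data": {"deltas": [[[0, 0, 0], [0, 0, 0.25], 1], [[0, 0, 0], [-0.03, 0.3, 0.5], 1], [[0, 0, 0], [-0.06, 0.6, 0.5], 1], [[0, 0, 0], [-0.11, 0.97, 0.5], 1]]}}

```text
time: 31.38
tool_pos: [0.5691, -0.1436, 0.1678]
tcp_rot: [3.141, -0.002, 0.004]
wrist_force: [-0.0, 0.7, -1.6]
width: 0.575
```

```bash
python3 st.py
```

```text
t 31.375 tcp [ 0.5691 -0.1436  0.1678] jaw -90.1 tilt [ 0.002 -0.001 -1.   ] w 0.575 F [-0.   0.7 -1.6] q6 1.28
```

>>> {"op": "move_arm", "data": {"deltas": [[[0, 0, 0], [-0.04, 0.33, 0], 1], [[0, 0, 0], [-0.08, 0.66, 0], 1], [[0, 0, 0], [-0.12, 0.97, 0], 1]]}}

```text
time: 31.75
tool_pos: [0.5565, -0.0458, 0.167]
tcp_rot: [3.142, -0.0, 0.001]
wrist_force: [0.0, -0.2, -1.8]
width: 0.578
```

>>> {"op": "move_arm", "data": {"deltas": [[[0, 0, 0], [-0.04, 0.33, 0], 1], [[0, 0, 0], [-0.08, 0.66, 0], 1], [[0, 0, 0], [-0.12, 0.97, 0], 1]]}}

```text
time: 32.12
tool_pos: [0.5445, 0.0512, 0.1671]
tcp_rot: [-3.141, 0.0, -0.002]
wrist_force: [-0.1, -0.2, -1.1]
width: 0.574
```

>>> {"op": "move_arm", "data": {"deltas": [[[0, 0, 0], [-0.04, 0.33, 0], 1], [[0, 0, 0], [-0.08, 0.66, 0], 1], [[0, 0, 0], [-0.12, 0.97, 0], 1]]}}

```text
time: 32.5
tool_pos: [0.5325, 0.1482, 0.1671]
tcp_rot: [-3.141, 0.0, -0.002]
wrist_force: [0.4, 0.9, -1.2]
width: 0.577
```

>>> {"op": "move_arm", "data": {"deltas": [[[0, 0, 0], [-0.04, 0.33, 0], 1], [[0, 0, 0], [-0.08, 0.66, 0], 1], [[0, 0, 0], [-0.11, 0.97, 0], 1], [[0, 0, 0], [-0.11, 0.97, 0], 1], [[0, 0, 0], [-0.11, 0.97, 0], 1]]}}

```text
time: 33.12
tool_pos: [0.5217, 0.2438, 0.1664]
tcp_rot: [3.141, 0.001, 0.001]
wrist_force: [0.1, 0.0, -1.6]
width: 0.574
```

```bash
python3 st.py 1
python3 - <<'E'
from h import *
p,d,c=cam('wrist'); cv2.imwrite('pics/w6.png',p[:,:,::-1])
E
```

```text
t 33.125 tcp [0.5217 0.2438 0.1664] jaw -90.0 tilt [ 0. -0. -1.] w 0.574 F [ 0.1  0.  -1.6] q6 1.96
large [0.6787, -0.203] bars [0.6779, -0.2011] row 142 h 0.0623 area 176
large [0.6402, -0.0462] bars [0.6407, -0.0459] row 88 h 0.0614 area 657
large [0.5225, 0.2444] bars [0.5216, 0.26] row 77 h 0.0688 area 669
small [0.5775, -0.1495] bars [0.5766, -0.1484] row 116 h 0.0538 area 338
mini [0.573, 0.0522] bars [0.5713, 0.0549] row 120 h 0.0496 area 220
large [0.5287, -0.0578] bars [0.527, -0.0594] row 51 h 0.0621 area 194
```

View pics/w6.png

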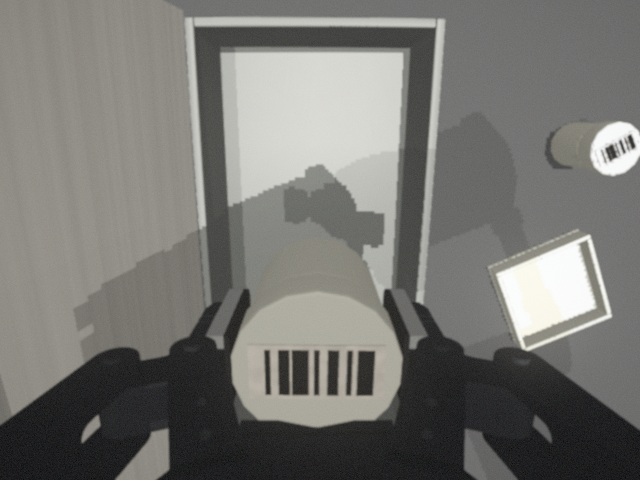

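The medium jar hangs upright, centred between the case walls (columns 190 and 440). Lower it.

>>> {"op": "move_arm", "data": {"deltas": [[[0, 0, 0], [0, 0.01, -0.3], 1], [[0, 0, 0], [0, 0.01, -0.6], 1], [[0, 0, 0], [0, 0.01, -0.85], 1], [[0, 0, 0], [0, 0.01, -1], 1]]}}

```text
time: 33.72
tool_pos: [0.5211, 0.2438, 0.0645]
tcp_rot: [3.141, -0.002, -0.003]
wrist_force: [0.0, 0.9, -1.5]
width: 0.575
```

>>> {"op": "move_arm", "data": {"deltas": [[[0, 0, 0], [0, 0, -0.15], 1], [[0, 0, 0], [0, 0, -0.28], 1], [[0, 0, 0], [0, 0, -0.36], 1], [[0, 0, 0], [0, 0, -0.38], 1], [[0, 0, 0], [0, 0, -0.4], 1], [[0, 0, 0], [0, 0, -0.42], 1], [[0, 0, 0], [0, 0, -0.43], 1], [[0, 0, 0], [0, 0, -0.43], 1]]}}

```text
time: 34.72
tool_pos: [0.5218, 0.2451, 0.023]
tcp_rot: [-3.142, 0.0, -0.0]
wrist_force: [-0.0, 0.1, -1.2]
width: 0.575
```

>>> {"op": "move_arm", "data": {"deltas": [[[0, 0, 0], [0, 0, -0.005], 1], [[0, 0, 0], [0, 0, -0.01], 1], [[0, 0, 0], [0, 0, -0.015], 1], [[0, 0, 0], [0, 0, -0.015], 1], [[0, 0, 0], [0, 0, -0.015], 1]]}}

```text
time: 35.35
tool_pos: [0.5219, 0.2451, 0.0223]
tcp_rot: [-3.142, 0.0, -0.0]
wrist_force: [-2.7, -0.7, 5.0]
width: 0.575
```

>>> {"op": "move_arm", "data": {"deltas": [[[0, 0, 0], [0, 0, 0], 0], [[0, 0, 0], [0, 0, 0], -0.2], [[0, 0, 0], [0, 0, 0], -0.45], [[0, 0, 0], [0, 0, 0], -0.45], [[0, 0, 0], [0, 0, 0], -0.45], [[0, 0, 0], [0, 0, 0.2], -0.45], [[0, 0, 0], [0, 0, 0.5], -0.45], [[0, 0, 0], [0, 0, 1], -0.45], [[0, 0, 0], [0, 0, 1], -0.45]]}}

```text
time: 36.48
tool_pos: [0.5261, 0.2469, 0.1283]
tcp_rot: [-3.137, 0.0, -0.017]
wrist_force: [0.1, 0.0, -0.3]
width: 0.724
```

>>> {"op": "move_arm", "data": {"deltas": [[[0, 0, 0], [0.07, -0.5, 0.3], -1], [[0, 0, 0], [0.14, -0.985, 0.3], -1]]}}

```text
time: 36.72
tool_pos: [0.5377, 0.1464, 0.1548]
tcp_rot: [-3.14, -0.003, -0.009]
wrist_force: [1.4, -0.5, -0.5]
width: 0.995
```

>>> {"op": "move_arm", "data": {"deltas": [[[0, 0, 0], [0.07, -0.5, 0], -1], [[0, 0, 0], [0.14, -0.985, 0], -1]]}}

```text
time: 36.98
tool_pos: [0.5497, 0.0466, 0.1519]
tcp_rot: [-3.142, -0.0, -0.001]
wrist_force: [-0.2, 0.0, 0.4]
width: 1.0
```

>>> {"op": "move_arm", "data": {"deltas": [[[0, 0, 0], [0.07, -0.5, 0], -1], [[0, 0, 0], [0.14, -0.985, 0], -1]]}}

```text
time: 37.22
tool_pos: [0.5636, -0.0521, 0.1518]
tcp_rot: [-3.142, 0.0, -0.0]
wrist_force: [0.1, -0.3, -0.6]
width: 0.997
```

>>> {"op": "move_arm", "data": {"deltas": [[[0, 0, 0], [0.07, -0.5, 0], -1], [[0, 0, 0], [0.14, -0.985, 0], -1], [[0, 0, 0], [0.14, -0.985, 0], -1], [[0, 0, 0], [0.14, -0.985, 0], -1]]}}

```text
time: 37.72
tool_pos: [0.5773, -0.1486, 0.1513]
tcp_rot: [-3.141, 0.002, 0.001]
wrist_force: [0.1, 0.8, 0.5]
width: 1.005
```

```bash
python3 st.py 1
```

```text
t 37.725 tcp [ 0.5773 -0.1486  0.1513] jaw -90.1 tilt [-0.001  0.001 -1.   ] w 1.005 F [0.1 0.8 0.5] q6 1.28
large [0.6398, -0.0462] bars [0.6407, -0.0454] row 88 h 0.0615 area 657
small [0.5747, -0.1538] bars [0.5799, -0.1562] row 57 h 0.0538 area 137
mini [0.5734, 0.0529] bars [0.571, 0.0554] row 113 h 0.0495 area 220
large [0.52, 0.2439] bars [0.5205, 0.2456] row 87 h 0.0625 area 554
large [0.5287, -0.0578] bars [0.5279, -0.0611] row 169 h 0.062 area 205
```

>>> {"op": "move_arm", "data": {"deltas": [[[0, 0, 0], [0, -0.01, -0.4], -1], [[0, 0, 0], [0, -0.01, -0.8], -1], [[0, 0, 0], [0, -0.01, -1], -1]]}}

```text
time: 38.15
tool_pos: [0.5759, -0.1478, 0.049]
tcp_rot: [-3.14, -0.003, 0.006]
wrist_force: [-0.2, 0.3, 0.4]
width: 1.002
```

>>> {"op": "move_arm", "data": {"deltas": [[[0, 0, 0], [0, 0, -0.15], -1], [[0, 0, 0], [0, 0, -0.35], -1], [[0, 0, 0], [0, 0, -0.35], -1], [[0, 0, 0], [0, 0, -0.35], -0.4], [[0, 0, 0], [0, 0, -0.35], 0], [[0, 0, 0], [0, 0, -0.35], 0.4], [[0, 0, 0], [0, 0, -0.35], 1], [[0, 0, 0], [0, 0, -0.35], 1], [[0, 0, 0], [0, 0, -0.35], 1]]}}

```text
time: 39.28
tool_pos: [0.5789, -0.1503, 0.0176]
tcp_rot: [3.141, -0.0, 0.003]
wrist_force: [-0.7, -0.1, 5.2]
width: 0.481
```

>>> {"op": "move_arm", "data": {"deltas": [[[0, 0, 0], [0, 0, 0.1], 1], [[0, 0, 0], [0, 0, 0.3], 1], [[0, 0, 0], [0, 0, 0.6], 1], [[0, 0, 0], [0, 0, 1], 1]]}}

```text
time: 39.78
tool_pos: [0.5768, -0.1496, 0.1172]
tcp_rot: [-3.141, 0.0, 0.003]
wrist_force: [0.8, -0.6, -0.1]
width: 0.48
```

>>> {"op": "move_arm", "data": {"deltas": [[[0, 0, 0], [0, 0, 0.25], 1], [[0, 0, 0], [-0.1, 0.33, 0.5], 1], [[0, 0, 0], [-0.2, 0.66, 0.5], 1], [[0, 0, 0], [-0.3, 0.985, 0.5], 1]]}}

```text
time: 40.28
tool_pos: [0.5478, -0.0506, 0.1683]
tcp_rot: [3.141, -0.001, 0.004]
wrist_force: [0.3, -0.1, -0.2]
width: 0.478
```

```bash
python3 st.py
```

```text
t 40.275 tcp [ 0.5478 -0.0506  0.1683] jaw -90.0 tilt [ 0.002 -0.    -1.   ] w 0.478 F [ 0.3 -0.1 -0.2] q6 1.43
```

>>> {"op": "move_arm", "data": {"deltas": [[[0, 0, 0], [-0.1, 0.33, 0], 1], [[0, 0, 0], [-0.2, 0.66, 0], 1], [[0, 0, 0], [-0.29, 0.985, 0], 1]]}}

```text
time: 40.65
tool_pos: [0.5183, 0.0481, 0.1676]
tcp_rot: [-3.142, 0.0, -0.002]
wrist_force: [-0.8, -0.5, -0.7]
width: 0.479
```

>>> {"op": "move_arm", "data": {"deltas": [[[0, 0, 0], [-0.1, 0.33, 0], 1], [[0, 0, 0], [-0.2, 0.66, 0], 1], [[0, 0, 0], [-0.29, 0.985, 0], 1]]}}

```text
time: 41.02
tool_pos: [0.4893, 0.1466, 0.1676]
tcp_rot: [-3.141, 0.0, -0.002]
wrist_force: [-0.8, 0.9, -0.6]
width: 0.479
```

>>> {"op": "move_arm", "data": {"deltas": [[[0, 0, 0], [-0.1, 0.33, 0], 1], [[0, 0, 0], [-0.2, 0.66, 0], 1], [[0, 0, 0], [-0.29, 0.985, 0], 1], [[0, 0, 0], [-0.29, 0.985, 0], 1], [[0, 0, 0], [-0.29, 0.985, 0], 1]]}}

```text
time: 41.65
tool_pos: [0.4608, 0.2438, 0.1671]
tcp_rot: [3.141, 0.001, 0.001]
wrist_force: [0.5, -0.5, -0.4]
width: 0.481
```

```bash
python3 st.py 1
```

```text
t 41.65 tcp [0.4608 0.2438 0.1671] jaw -90.0 tilt [ 0.001 -0.    -1.   ] w 0.481 F [ 0.5 -0.5 -0.4] q6 2.01
large [0.6787, -0.203] bars [0.6779, -0.2012] row 142 h 0.0622 area 177
large [0.6395, -0.0461] bars [0.6407, -0.0459] row 88 h 0.0616 area 655
large [0.5212, 0.245] bars [0.4997, 0.2589] row 79 h 0.069 area 906
mini [0.5734, 0.0529] bars [0.5713, 0.0548] row 120 h 0.0497 area 220
large [0.5206, 0.2442] bars [0.5204, 0.2451] row 87 h 0.0624 area 551
large [0.5287, -0.0578] bars [0.527, -0.0594] row 51 h 0.0623 area 196
```

>>> {"op": "move_arm", "data": {"deltas": [[[0, 0, 0], [-0.02, 0.01, -0.3], 1], [[0, 0, 0], [-0.02, 0.01, -0.6], 1], [[0, 0, 0], [-0.02, 0.01, -0.85], 1], [[0, 0, 0], [-0.02, 0.01, -1], 1]]}}

```text
time: 42.2
tool_pos: [0.4583, 0.2437, 0.0651]
tcp_rot: [3.141, -0.003, -0.003]
wrist_force: [-0.1, -0.4, 0.2]
width: 0.482
```

>>> {"op": "move_arm", "data": {"deltas": [[[0, 0, 0], [0, 0, -0.15], 1], [[0, 0, 0], [0, 0, -0.28], 1], [[0, 0, 0], [0, 0, -0.36], 1], [[0, 0, 0], [0, 0, -0.39], 1], [[0, 0, 0], [0, 0, -0.41], 1], [[0, 0, 0], [0, 0, -0.425], 1], [[0, 0, 0], [0, 0, -0.433], 1], [[0, 0, 0], [0, 0, -0.44], 1], [[0, 0, 0], [0, 0, -0.445], 1], [[0, 0, 0], [0, 0, -0.445], 1]]}}

```text
time: 43.45
tool_pos: [0.459, 0.2452, 0.0226]
tcp_rot: [-3.141, 0.0, -0.0]
wrist_force: [-2.4, -1.4, 4.7]
width: 0.479
```

>>> {"op": "move_arm", "data": {"deltas": [[[0, 0, 0], [0, 0, 0], 0.1], [[0, 0, 0], [0, 0, 0], -0.1], [[0, 0, 0], [0, 0, 0], -0.3], [[0, 0, 0], [0, 0, 0], -0.3], [[0, 0, 0], [0, 0, 0], -0.3], [[0, 0, 0], [0, 0, 0.2], -0.3], [[0, 0, 0], [0, 0, 0.5], -0.3], [[0, 0, 0], [0, 0, 1], -0.3], [[0, 0, 0], [0, 0, 1], -0.3]]}}

```text
time: 44.58
tool_pos: [0.4624, 0.2468, 0.1267]
tcp_rot: [-3.137, 0.0, -0.014]
wrist_force: [-0.6, -0.2, 0.5]
width: 0.656
```

>>> {"op": "move_arm", "data": {"deltas": [[[0, 0, 0], [0.3, -0.48, 0.3], -1], [[0, 0, 0], [0.6, -0.97, 0.3], -1]]}}

```text
time: 44.82
tool_pos: [0.5206, 0.1481, 0.1538]
tcp_rot: [-3.14, -0.004, -0.007]
wrist_force: [0.7, 0.3, -0.4]
width: 0.998
```

>>> {"op": "move_arm", "data": {"deltas": [[[0, 0, 0], [0.3, -0.48, 0], -1], [[0, 0, 0], [0.6, -0.97, 0], -1]]}}

```text
time: 45.08
tool_pos: [0.5791, 0.0495, 0.151]
tcp_rot: [-3.141, 0.0, 0.001]
wrist_force: [0.9, 0.5, -0.2]
width: 0.998
```

>>> {"op": "move_arm", "data": {"deltas": [[[0, 0, 0], [0.3, -0.48, 0], -1], [[0, 0, 0], [0.6, -0.97, 0], -1], [[0, 0, 0], [0.6, -0.97, 0], -1], [[0, 0, 0], [0.6, -0.97, 0], -1]]}}

```text
time: 45.58
tool_pos: [0.6378, -0.0458, 0.1505]
tcp_rot: [-3.141, 0.002, 0.004]
wrist_force: [-0.8, 0.1, -0.0]
width: 1.005
```

```bash
python3 st.py 1
```

```text
t 45.575 tcp [ 0.6378 -0.0458  0.1505] jaw -90.1 tilt [-0.003  0.001 -1.   ] w 1.005 F [-0.8  0.1 -0. ] q6 1.46
large [0.6777, -0.2021] bars [0.6779, -0.2012] row 142 h 0.0623 area 179
large [0.6438, -0.0462] bars [0.6417, -0.0465] row 173 h 0.0616 area 187
large [0.5203, 0.244] bars [0.5204, 0.2452] row 87 h 0.0624 area 551
medium [0.4587, 0.244] bars [0.4583, 0.245] row 115 h 0.0583 area 400
```

>>> {"op": "move_arm", "data": {"deltas": [[[0, 0, 0], [0.025, 0, -0.4], -1], [[0, 0, 0], [0.025, 0, -0.8], -1], [[0, 0, 0], [0.025, 0, -1], -1]]}}

```text
time: 46.0
tool_pos: [0.6386, -0.0441, 0.0491]
tcp_rot: [-3.141, -0.003, 0.007]
wrist_force: [-0.6, -0.1, 0.3]
width: 0.999
```

>>> {"op": "move_arm", "data": {"deltas": [[[0, 0, 0], [0, 0, -0.15], -1], [[0, 0, 0], [0, 0, -0.335], -1], [[0, 0, 0], [0, 0, -0.335], -1], [[0, 0, 0], [0, 0, -0.335], -0.4], [[0, 0, 0], [0, 0, -0.335], 0], [[0, 0, 0], [0, 0, -0.335], 0.4], [[0, 0, 0], [0, 0, -0.335], 1], [[0, 0, 0], [0, 0, -0.335], 1], [[0, 0, 0], [0, 0, -0.335], 1]], "grip_force": 50}}

```text
time: 47.12
tool_pos: [0.6426, -0.0462, 0.0198]
tcp_rot: [3.141, -0.0, 0.004]
wrist_force: [0.1, -0.0, 5.2]
width: 0.668
```

>>> {"op": "move_arm", "data": {"deltas": [[[0, 0, 0], [0, 0, 0.1], 1], [[0, 0, 0], [0, 0, 0.3], 1], [[0, 0, 0], [0, 0, 0.6], 1], [[0, 0, 0], [0, 0, 1], 1]]}}

```text
time: 47.62
tool_pos: [0.6401, -0.0458, 0.119]
tcp_rot: [-3.141, 0.0, 0.004]
wrist_force: [0.8, -0.2, -0.7]
width: 0.675
```

>>> {"op": "move_arm", "data": {"deltas": [[[0, 0, 0], [0, 0, 0.25], 1], [[0, 0, 0], [-0.05, 0.33, 0.5], 1], [[0, 0, 0], [-0.1, 0.66, 0.5], 1], [[0, 0, 0], [-0.157, 0.97, 0.5], 1]]}}

```text
time: 48.12
tool_pos: [0.6257, 0.052, 0.1703]
tcp_rot: [-3.141, 0.001, -0.003]
wrist_force: [0.3, -1.0, -1.2]
width: 0.666
```

>>> {"op": "move_arm", "data": {"deltas": [[[0, 0, 0], [-0.05, 0.33, 0], 1], [[0, 0, 0], [-0.1, 0.66, 0], 1], [[0, 0, 0], [-0.157, 0.97, 0], 1]]}}

```text
time: 48.5
tool_pos: [0.6095, 0.1492, 0.1695]
tcp_rot: [-3.141, 0.0, -0.001]
wrist_force: [-0.4, -0.1, -1.4]
width: 0.671
```

>>> {"op": "move_arm", "data": {"deltas": [[[0, 0, 0], [-0.05, 0.33, 0], 1], [[0, 0, 0], [-0.1, 0.66, 0], 1], [[0, 0, 0], [-0.157, 0.97, 0], 1], [[0, 0, 0], [-0.157, 0.97, 0], 1], [[0, 0, 0], [-0.157, 0.97, 0], 1]]}}

```text
time: 49.12
tool_pos: [0.5941, 0.2448, 0.169]
tcp_rot: [3.141, 0.001, 0.001]
wrist_force: [1.2, 0.3, -2.1]
width: 0.671
```

```bash
python3 st.py 1
```

```text
t 49.125 tcp [0.5941 0.2448 0.169 ] jaw -90.0 tilt [ 0. -0. -1.] w 0.671 F [ 1.2  0.3 -2.1] q6 1.92
large [0.6787, -0.203] bars [0.6779, -0.2012] row 142 h 0.0624 area 176
large [0.5199, 0.199] bars [0.5278, 0.1843] row 44 h 0.069 area 407
mini [0.573, 0.0522] bars [0.5713, 0.0548] row 121 h 0.0496 area 219
large [0.5203, 0.244] bars [0.5204, 0.2452] row 87 h 0.0624 area 553
large [0.5287, -0.0578] bars [0.527, -0.0594] row 51 h 0.0623 area 195
medium [0.4575, 0.2433] bars [0.4582, 0.245] row 115 h 0.0584 area 398
large [0.4222, 0.3149] bars [0.422, 0.3119] row 70 h 0.0701 area 122
```

>>> {"op": "move_arm", "data": {"deltas": [[[0, 0, 0], [0, 0, -0.3], 1], [[0, 0, 0], [0, 0, -0.6], 1], [[0, 0, 0], [0, 0, -0.85], 1], [[0, 0, 0], [0, 0, -1], 1]]}}

```text
time: 49.68
tool_pos: [0.5936, 0.2436, 0.0669]
tcp_rot: [3.141, -0.003, -0.003]
wrist_force: [0.3, 0.6, -1.4]
width: 0.67
```

>>> {"op": "move_arm", "data": {"deltas": [[[0, 0, 0], [0, 0, -0.15], 1], [[0, 0, 0], [0, 0, -0.28], 1], [[0, 0, 0], [0, 0, -0.36], 1], [[0, 0, 0], [0, 0, -0.39], 1], [[0, 0, 0], [0, 0, -0.41], 1], [[0, 0, 0], [0, 0, -0.425], 1], [[0, 0, 0], [0, 0, -0.433], 1], [[0, 0, 0], [0, 0, -0.438], 1], [[0, 0, 0], [0, 0, -0.442], 1], [[0, 0, 0], [0, 0, -0.442], 1]]}}

```text
time: 50.92
tool_pos: [0.5943, 0.2451, 0.0249]
tcp_rot: [-3.141, 0.0, -0.0]
wrist_force: [-3.2, 0.1, 4.5]
width: 0.668
```

>>> {"op": "move_arm", "data": {"deltas": [[[0, 0, 0], [0, 0, 0], -0.4], [[0, 0, 0], [0, 0, 0], -0.5], [[0, 0, 0], [0, 0, 0], -0.65], [[0, 0, 0], [0, 0, 0], -0.65], [[0, 0, 0], [0, 0, 0], -0.65], [[0, 0, 0], [0, 0, 0.2], -0.65], [[0, 0, 0], [0, 0, 0.5], -0.65], [[0, 0, 0], [0, 0, 1], -0.65], [[0, 0, 0], [0, 0, 1], -0.65]]}}

```text
time: 52.05
tool_pos: [0.5987, 0.2467, 0.1319]
tcp_rot: [-3.137, 0.0, -0.018]
wrist_force: [1.8, 0.7, 0.3]
width: 0.825
```

>>> {"op": "move_arm", "data": {"deltas": [[[0, 0, 0], [-0.05, -0.48, 0.3], -1], [[0, 0, 0], [-0.11, -0.96, 0.3], -1]]}}

```text
time: 52.3
tool_pos: [0.585, 0.1489, 0.1577]
tcp_rot: [-3.141, -0.002, -0.009]
wrist_force: [-0.2, -0.2, 0.3]
width: 1.001
```

>>> {"op": "move_arm", "data": {"deltas": [[[0, 0, 0], [-0.05, -0.48, 0], -1], [[0, 0, 0], [-0.11, -0.96, 0], -1], [[0, 0, 0], [-0.11, -0.96, 0], -1], [[0, 0, 0], [-0.11, -0.96, 0], -1]]}}

```text
time: 52.8
tool_pos: [0.5722, 0.0532, 0.1545]
tcp_rot: [-3.141, 0.002, -0.001]
wrist_force: [0.6, -0.6, 0.4]
width: 0.998
```

```bash
python3 st.py 1
```

```text
t 52.8 tcp [0.5722 0.0532 0.1545] jaw -90.1 tilt [ 0.     0.001 -1.   ] w 0.998 F [ 0.6 -0.6  0.4] q6 1.62
large [0.6787, -0.203] bars [0.6779, -0.2011] row 142 h 0.0623 area 176
large [0.5198, 0.2823] bars [0.5134, 0.2865] row 32 h 0.0694 area 779
large [0.5588, 0.1781] bars [0.5607, 0.1692] row 68 h 0.0686 area 246
large [0.5928, 0.2461] bars [0.5912, 0.2371] row 178 h 0.0666 area 359
mini [0.5717, 0.0528] bars [0.5744, 0.0532] row 99 h 0.0494 area 137
large [0.529, -0.0572] bars [0.5275, -0.0592] row 52 h 0.0625 area 199
```

>>> {"op": "move_arm", "data": {"deltas": [[[0, 0, 0], [0, 0, -0.4], -1], [[0, 0, 0], [0, 0, -0.8], -1], [[0, 0, 0], [0, 0, -1], -1]]}}

```text
time: 53.22
tool_pos: [0.5705, 0.0544, 0.0517]
tcp_rot: [-3.142, -0.003, 0.006]
wrist_force: [0.1, -0.4, -0.2]
width: 0.997
```

>>> {"op": "move_arm", "data": {"deltas": [[[0, 0, 0], [0, 0, -0.15], -1], [[0, 0, 0], [0, 0, -0.385], -1], [[0, 0, 0], [0, 0, -0.385], -1], [[0, 0, 0], [0, 0, -0.385], -0.4], [[0, 0, 0], [0, 0, -0.385], 0], [[0, 0, 0], [0, 0, -0.385], 0.4], [[0, 0, 0], [0, 0, -0.385], 1], [[0, 0, 0], [0, 0, -0.385], 1], [[0, 0, 0], [0, 0, -0.385], 1], [[0, 0, 0], [0, 0, -0.385], 1]], "grip_force": 45}}

```text
time: 54.48
tool_pos: [0.5734, 0.0531, 0.017]
tcp_rot: [-3.141, 0.0, -0.004]
wrist_force: [-0.4, 0.5, 6.3]
width: 0.383
```

>>> {"op": "move_arm", "data": {"deltas": [[[0, 0, 0], [0, 0, 0.1], 1], [[0, 0, 0], [0, 0, 0.3], 1], [[0, 0, 0], [0, 0, 0.6], 1], [[0, 0, 0], [0, 0, 1], 1]]}}

```text
time: 54.98
tool_pos: [0.5713, 0.053, 0.1167]
tcp_rot: [3.142, -0.0, -0.003]
wrist_force: [1.2, -0.0, -0.4]
width: 0.387
```

>>> {"op": "move_arm", "data": {"deltas": [[[0, 0, 0], [0, 0, 0.25], 1], [[0, 0, 0], [-0.28, 0.33, 0.5], 1], [[0, 0, 0], [-0.56, 0.66, 0.5], 1], [[0, 0, 0], [-0.84, 0.96, 0.5], 1]]}}

```text
time: 55.48
tool_pos: [0.4878, 0.15, 0.1677]
tcp_rot: [-3.141, 0.001, -0.004]
wrist_force: [-0.1, 1.0, -1.8]
width: 0.391
```

>>> {"op": "move_arm", "data": {"deltas": [[[0, 0, 0], [-0.28, 0.33, 0], 1], [[0, 0, 0], [-0.56, 0.66, 0], 1], [[0, 0, 0], [-0.84, 0.96, 0], 1], [[0, 0, 0], [-0.84, 0.96, 0], 1], [[0, 0, 0], [-0.84, 0.96, 0], 1]]}}

```text
time: 56.1
tool_pos: [0.4046, 0.245, 0.1666]
tcp_rot: [-3.141, -0.001, -0.002]
wrist_force: [0.6, 0.4, -0.6]
width: 0.386
```

```bash
python3 st.py 1
```

```text
t 56.1 tcp [0.4046 0.245  0.1666] jaw -90.0 tilt [ 0.002  0.    -1.   ] w 0.386 F [ 0.6  0.4 -0.6] q6 2.06
large [0.6787, -0.203] bars [0.6779, -0.2012] row 142 h 0.0623 area 177
large [0.5214, 0.2427] bars [0.5217, 0.2466] row 83 h 0.0693 area 1132
large [0.5927, 0.2446] bars [0.5933, 0.2446] row 91 h 0.0662 area 722
large [0.5205, 0.2441] bars [0.5204, 0.2452] row 87 h 0.0623 area 552
large [0.5287, -0.0578] bars [0.527, -0.0594] row 52 h 0.0624 area 195
medium [0.4587, 0.244] bars [0.4582, 0.245] row 115 h 0.0583 area 397
```

>>> {"op": "move_arm", "data": {"deltas": [[[0, 0, 0], [0, 0, -0.3], 1], [[0, 0, 0], [0, 0, -0.6], 1], [[0, 0, 0], [0, 0, -0.85], 1], [[0, 0, 0], [0, 0, -1], 1]]}}

```text
time: 56.65
tool_pos: [0.4043, 0.2438, 0.0644]
tcp_rot: [3.141, -0.003, -0.002]
wrist_force: [-0.3, -0.6, -0.7]
width: 0.384
```

>>> {"op": "move_arm", "data": {"deltas": [[[0, 0, 0], [0, 0, -0.15], 1], [[0, 0, 0], [0, 0, -0.28], 1], [[0, 0, 0], [0, 0, -0.36], 1], [[0, 0, 0], [0, 0, -0.39], 1], [[0, 0, 0], [0, 0, -0.41], 1], [[0, 0, 0], [0, 0, -0.425], 1], [[0, 0, 0], [0, 0, -0.433], 1], [[0, 0, 0], [0, 0, -0.44], 1], [[0, 0, 0], [0, 0, -0.445], 1], [[0, 0, 0], [0, 0, -0.445], 1]]}}

```text
time: 57.9
tool_pos: [0.4044, 0.2452, 0.022]
tcp_rot: [-3.141, 0.0, -0.0]
wrist_force: [-1.7, -0.9, 6.6]
width: 0.387
```

>>> {"op": "move_arm", "data": {"deltas": [[[0, 0, 0], [0, 0, 0], 0.2], [[0, 0, 0], [0, 0, 0], 0], [[0, 0, 0], [0, 0, 0], -0.1], [[0, 0, 0], [0, 0, 0], -0.1], [[0, 0, 0], [0, 0, 0], -0.1], [[0, 0, 0], [0, 0, 0.2], -0.1], [[0, 0, 0], [0, 0, 0.5], -0.1], [[0, 0, 0], [0, 0, 1], -0.1], [[0, 0, 0], [0, 0, 1], -0.1]]}}

```text
time: 59.02
tool_pos: [0.4076, 0.2469, 0.1258]
tcp_rot: [-3.137, 0.0, -0.013]
wrist_force: [0.8, 1.0, -0.4]
width: 0.547
```

>>> {"op": "move_arm", "data": {"deltas": [[[0, 0, 0], [0, 0, 0.5], 0], [[0, 0, 0.1], [0, 0, 1], 1], [[0, 0, 0.2], [0, 0, 1], 1], [[0, 0, 0.3], [0, 0, 1], 1], [[0, 0, 0.4], [0, 0, 1], 1], [[0, 0, 0.5], [0, 0, 1], 1]]}}

```text
time: 59.78
tool_pos: [0.4036, 0.2447, 0.2198]
tcp_rot: [2.899, 1.209, -0.003]
wrist_force: [-0.8, -0.2, 0.2]
width: -0.0
```

>>> {"op": "move_arm", "data": {"deltas": [[[0, 0, 0.1], [0, 0, 0.5], 1], [[0, 0, 0.2], [0, 0, 1], 1], [[0, 0, 0.3], [0, 0, 1], 1], [[0, 0, 0.4], [0, 0, 1], 1], [[0, 0, 0.5], [0, 0, 1], 1], [[0, 0, 0.5], [0, 0, 1], 1]]}}

```text
time: 60.52
tool_pos: [0.4038, 0.2449, 0.3199]
tcp_rot: [-2.223, -2.219, 0.003]
wrist_force: [-0.3, -0.3, 0.4]
width: 0.001
```

>>> {"op": "move_arm", "data": {"deltas": [[[0, 0, 0], [0.4, 0.4, 0], 1], [[0, 0, 0], [0.83, 0.93, 0], 1]]}}

```text
time: 60.78
tool_pos: [0.4844, 0.3339, 0.3209]
tcp_rot: [2.226, 2.216, 0.0]
wrist_force: [0.6, -0.1, 0.0]
width: -0.002
```

>>> {"op": "move_arm", "data": {"deltas": [[[0, 0, 0], [0.4, 0.4, 0], 1], [[0, 0, 0], [0.83, 0.93, 0], 1], [[0, 0, 0], [0.83, 0.93, 0], 1], [[0, 0, 0], [0.83, 0.93, 0], 1]]}}

```text
time: 61.28
tool_pos: [0.5662, 0.4264, 0.3193]
tcp_rot: [-2.223, -2.219, 0.005]
wrist_force: [0.3, -0.3, -0.1]
width: -0.001
```

```bash
python3 st.py 1
python3 - <<'E'
from h import *
z=dict(np.load('top_last.npz')); P=cloud(z,z['d'])
cv2.imwrite('pics/t7.png',cv2.resize(z['p'][170:370,60:320],None,fx=3,fy=3,interpolation=cv2.INTER_CUBIC)[:,:,::-1])
m=(P[...,2]>.09)&(P[...,2]<.27)&(P[...,0]>.37)&(P[...,0]<.64)&(P[...,1]>.3)&(P[...,1]<.4)
q=P[m]; q=q[np.abs(q[:,0]-.505)>.05]
print(len(q), 'zmax',np.percentile(q[:,2],99)); 
k=np.polyfit(q[:,2],q[:,1],1); print('y=k z+b',k,'angle',90+np.degrees(np.arctan(k[0])),'y at .07',np.polyval(k,.07))
E
```

```text
t 61.275 tcp [0.5662 0.4264 0.3193] jaw -0.1 tilt [-0.002 -0.002 -1.   ] w -0.001 F [ 0.3 -0.3 -0.1] q6 0.61
large [0.6787, -0.203] bars [0.6779, -0.2011] row 142 h 0.0626 area 176
large [0.5927, 0.2448] bars [0.5932, 0.2446] row 91 h 0.0664 area 722
large [0.5199, 0.2434] bars [0.5204, 0.2439] row 88 h 0.0624 area 550
large [0.5287, -0.0578] bars [0.527, -0.0594] row 51 h 0.062 area 196
medium [0.4575, 0.2433] bars [0.4583, 0.245] row 115 h 0.0584 area 399
small [0.4063, 0.2432] bars [0.4048, 0.2437] row 121 h 0.0545 area 180
4334 zmax 0.21340931324465043
y=k z+b [0.1909684 0.3011012] angle 100.81150966726338 y at .07 0.31446898965577624
```

View pics/t7.png

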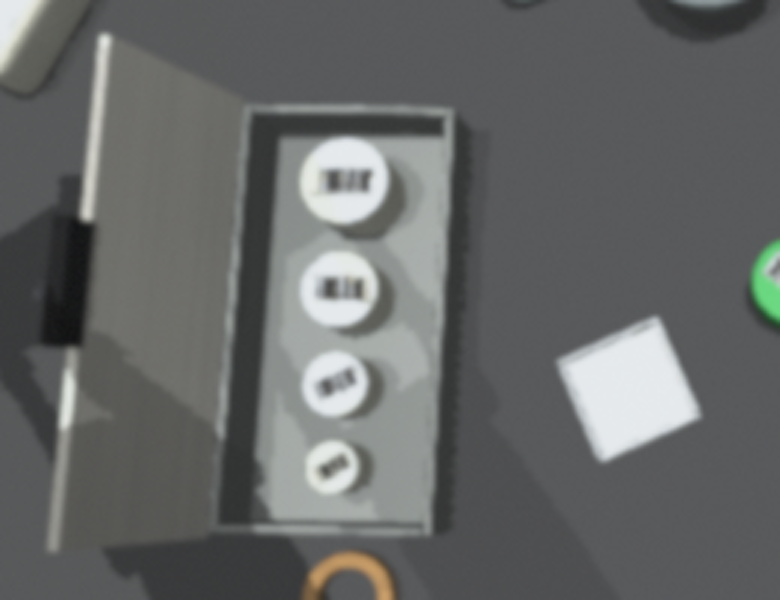

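All four jars stand upright in the case (caps at crop 345,180 / 340,288 / 335,383 / 333,467). Now I go down behind the lid and push it shut, off to one side of the stud.

>>> {"op": "move_arm", "data": {"deltas": [[[0, 0, 0], [0, 0, -0.5], 1], [[0, 0, 0], [0, 0, -1], 1]]}}

```text
time: 61.58
tool_pos: [0.5666, 0.4258, 0.2232]
tcp_rot: [2.223, 2.219, 0.007]
wrist_force: [-0.2, -0.3, -0.7]
width: -0.004
```

>>> {"op": "move_arm", "data": {"deltas": [[[0, 0, 0], [0, 0, -0.31], 1], [[0, 0, 0], [0, 0, -0.31], 1], [[0, 0, 0], [0, 0, -0.31], 1]]}}

```text
time: 61.95
tool_pos: [0.5671, 0.4266, 0.1931]
tcp_rot: [2.222, 2.22, 0.005]
wrist_force: [0.2, -0.6, 1.1]
width: -0.004
```

>>> {"op": "move_arm", "data": {"deltas": [[[0, 0, 0], [0, -0.15, 0], 1], [[0, 0, 0], [0, -0.3, 0], 1], [[0, 0, 0], [0, -0.4, 0], 1], [[0, 0, 0], [0, -0.5, 0], 1], [[0, 0, 0], [0, -0.6, 0], 1], [[0, 0, 0], [0, -0.7, 0], 1], [[0, 0, 0], [0, -0.8, 0], 1], [[0, 0, 0], [0, -0.88, 0], 1], [[0, 0, 0], [0, -0.95, 0], 1]]}}

```text
time: 63.08
tool_pos: [0.5669, 0.3318, 0.1912]
tcp_rot: [-2.221, -2.221, -0.003]
wrist_force: [-1.2, 3.0, 6.5]
width: -0.001
```

```bash
python3 st.py
```

```text
t 63.075 tcp [0.5669 0.3318 0.1912] jaw -0.0 tilt [ 0.001  0.001 -1.   ] w -0.001 F [-1.2  3.   6.5] q6 0.49
```

>>> {"op": "move_arm", "data": {"deltas": [[[0, 0, 0], [0, -0.1, -0.015], 1], [[0, 0, 0], [0, -0.2, -0.03], 1], [[0, 0, 0], [0, -0.31, -0.055], 1], [[0, 0, 0], [0, -0.41, -0.085], 1], [[0, 0, 0], [0, -0.51, -0.12], 1], [[0, 0, 0], [0, -0.6, -0.16], 1], [[0, 0, 0], [0, -0.69, -0.21], 1], [[0, 0, 0], [0, -0.77, -0.27], 1], [[0, 0, 0], [0, -0.855, -0.335], 1]]}}

```text
time: 64.2
tool_pos: [0.5663, 0.2455, 0.156]
tcp_rot: [-2.221, -2.221, 0.001]
wrist_force: [0.3, 1.5, 0.6]
width: 0.001
```

```bash
python3 st.py
python3 - <<'E'
from h import *
p,d,c=cam('scene'); cv2.imwrite('pics/s8.png',p[:,:,::-1])
E
```

```text
t 64.2 tcp [0.5663 0.2455 0.156 ] jaw -0.0 tilt [-0.001 -0.    -1.   ] w 0.001 F [0.3 1.5 0.6] q6 0.37
```

View pics/s8.png

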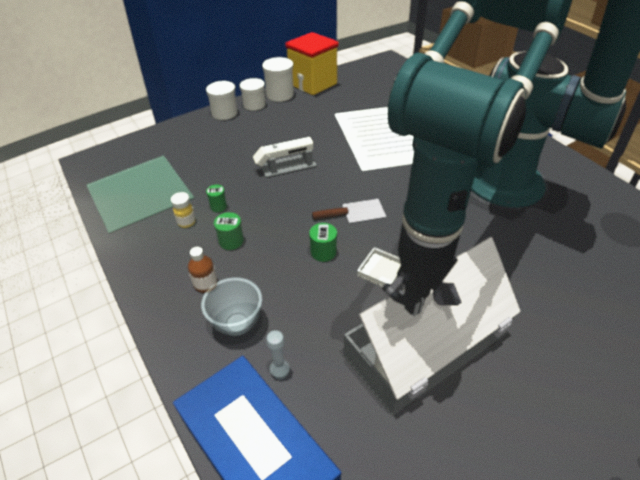

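The lid (around px 440,315) is about half shut under the fingers, clear of the stud at (448,293). Continue down.

>>> {"op": "move_arm", "data": {"deltas": [[[0, 0, 0], [0, -0.07, -0.07], 1], [[0, 0, 0], [0, -0.14, -0.14], 1], [[0, 0, 0], [0, -0.2, -0.22], 1], [[0, 0, 0], [0, -0.25, -0.31], 1], [[0, 0, 0], [0, -0.29, -0.4], 1], [[0, 0, 0], [0, -0.33, -0.5], 1], [[0, 0, 0], [0, -0.35, -0.59], 1], [[0, 0, 0], [0, -0.37, -0.67], 1], [[0, 0, 0], [0, -0.38, -0.73], 1], [[0, 0, 0], [0, -0.39, -0.77], 1], [[0, 0, 0], [0, -0.39, -0.8], 1], [[0, 0, 0], [0, -0.39, -0.8], 1]]}}

```text
time: 65.75
tool_pos: [0.5664, 0.2071, 0.0765]
tcp_rot: [-2.221, -2.221, 0.001]
wrist_force: [-0.9, 0.3, -0.5]
width: 0.001
```

>>> {"op": "move_arm", "data": {"deltas": [[[0, 0, 0], [0, 0, -0.01], 1], [[0, 0, 0], [0, 0, -0.02], 1], [[0, 0, 0], [0, 0, -0.03], 1], [[0, 0, 0], [0, 0, -0.03], 1], [[0, 0, 0], [0, 0, -0.03], 1]]}}

```text
time: 66.38
tool_pos: [0.5669, 0.2072, 0.0759]
tcp_rot: [2.221, 2.221, 0.001]
wrist_force: [-4.6, -1.1, 11.4]
width: 0.002
```

>>> {"op": "move_arm", "data": {"deltas": [[[0, 0, 0], [0, 0, 0.3], 1], [[0, 0, 0], [0, 0, 0.7], 0], [[0, 0, 0], [0, 0, 1], 0]]}}

```text
time: 66.75
tool_pos: [0.5671, 0.2073, 0.1756]
tcp_rot: [2.221, 2.221, 0.003]
wrist_force: [0.9, 1.1, -0.3]
width: 0.42
```

>>> {"op": "move_arm", "data": {"deltas": [[[0, 0, 0], [-0.3, 0, 0.3], 0], [[0, 0, 0], [-0.62, 0, 0.7], 0], [[0, 0, 0], [-0.62, 0, 0.7], 0], [[0, 0, 0], [-0.62, 0, 0.7], 0]]}}

```text
time: 67.25
tool_pos: [0.5047, 0.2071, 0.2436]
tcp_rot: [2.221, 2.221, 0.001]
wrist_force: [-0.5, -0.1, 0.2]
width: 0.5
```

```bash
python3 st.py
python3 - <<'E'
from h import *
p,d,c=cam('wrist'); cv2.imwrite('pics/w9.png',p[:,:,::-1]); np.savez('w9.npz',p=p,d=d,**c)
P=cloud(c,d)
m=(P[...,2]>.105)&(P[...,2]<.125)&(abs(P[...,0]-.505)<.04)&(abs(P[...,1]-.2065)<.05)
q=P[m]; print(m.sum(),cv2.minAreaRect((q[:,:2]*1000).astype(np.float32)),np.median(q[:,2]),np.argwhere(m).mean(0))
m=(P[...,2]>.06)&(P[...,2]<.095)&(P[...,0]>.4)&(P[...,0]<.62)&(P[...,1]>.18)&(P[...,1]<.3)
q=P[m]; A=np.c_[q[:,:2],np.ones(len(q))]; f=np.linalg.lstsq(A,q[:,2],rcond=None)[0]; print('lid plane',f,'z at edge y .18 ,hinge .3:',f@[.505,.18,1],f@[.505,.3,1])
E
```

```text
t 67.25 tcp [0.5047 0.2071 0.2436] jaw 0.0 tilt [ 0.001  0.    -1.   ] w 0.5 F [-0.5 -0.1  0.2] q6 0.34
921 ((503.69970703125, 208.1449432373047), (35.532012939453125, 11.841188430786133), 89.65219116210938) 0.11350617143128566 [222.43322476 315.47991314]
lid plane [ 0.00053683 -0.00591841  0.0762143 ] z at edge y .18 ,hinge .3: 0.0754200830531157 0.07470987394924304
```

View pics/w9.png

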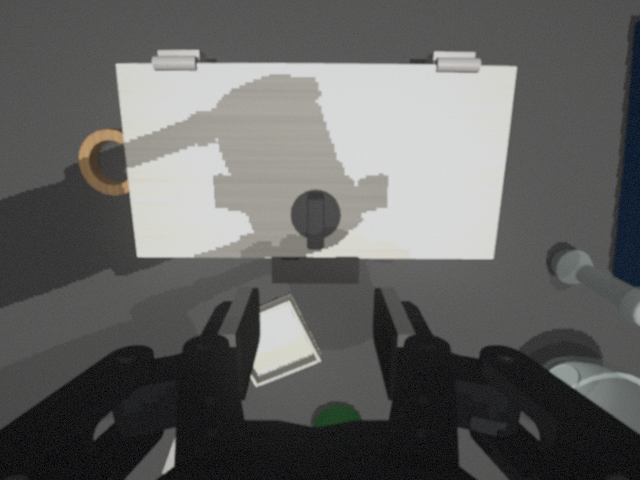

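The lid lies flat (z≈0.075), and the stud's wing is at px (316,215), its 35.5 mm along world y, i.e. unlocked. Grip it.

>>> {"op": "move_arm", "data": {"deltas": [[[0, 0, 0], [-0.01, 0.005, -0.4], 0], [[0, 0, 0], [-0.01, 0.005, -0.8], 0], [[0, 0, 0], [-0.01, 0.005, -1], 0]]}}

```text
time: 67.68
tool_pos: [0.5013, 0.2065, 0.1388]
tcp_rot: [-2.22, -2.219, 0.01]
wrist_force: [-0.2, -0.3, 0.4]
width: 0.503
```

>>> {"op": "move_arm", "data": {"deltas": [[[0, 0, 0], [0, 0, -0.2], 0], [[0, 0, 0], [0, 0, -0.4], 0], [[0, 0, 0], [0, 0, -0.51], 0], [[0, 0, 0], [0, 0, -0.51], 0.3], [[0, 0, 0], [0, 0, -0.51], 1], [[0, 0, 0], [0, 0, -0.51], 1], [[0, 0, 0], [0, 0, -0.51], 1], [[0, 0, 0], [0, 0, -0.51], 1]], "grip_force": 60}}

```text
time: 68.68
tool_pos: [0.5041, 0.2078, 0.0933]
tcp_rot: [2.221, 2.221, 0.002]
wrist_force: [0.9, -1.1, 0.6]
width: 0.127
```

```bash
python3 st.py
python3 - <<'E'
from h import *
c=dict(np.load('w9.npz')); P=cloud(c,c['d'])
m=(abs(P[...,0]-.5037)<.016)&(abs(P[...,0]-.5037)>.009)&(abs(P[...,1]-.2075)<.008)
print('disc z',np.percentile(P[m][:,2],[10,50,90]))
E
```

```text
t 68.675 tcp [0.5041 0.2078 0.0933] jaw -0.0 tilt [ 0.001  0.    -1.   ] w 0.127 F [ 0.9 -1.1  0.6] q6 0.35
disc z [0.08293406 0.08384683 0.08474402]
```

>>> {"op": "move_arm", "data": {"deltas": [[[0, 0, 0], [0, 0, -0.02], 1], [[0, 0, 0], [0, 0, -0.04], 1], [[0, 0, 0], [0, 0, -0.06], 1], [[0, 0, 0], [0, 0, -0.07], 1], [[0, 0, 0], [0, 0, -0.07], 1], [[0, 0, 0], [0, 0, -0.07], 1]]}}

```text
time: 69.42
tool_pos: [0.5041, 0.2077, 0.0866]
tcp_rot: [2.221, 2.221, 0.001]
wrist_force: [-0.5, -1.1, 7.5]
width: 0.12
```

>>> {"op": "move_arm", "data": {"deltas": [[[0, 0, -0.1], [0, 0, 0], 1], [[0, 0, -0.2], [0, 0, 0], 1], [[0, 0, -0.3], [0, 0, 0], 1], [[0, 0, -0.4], [0, 0, 0], 1], [[0, 0, -0.5], [0, 0, 0], 1], [[0, 0, -0.6], [0, 0, 0], 1], [[0, 0, -0.7], [0, 0, 0], 1], [[0, 0, -0.8], [0, 0, 0], 1], [[0, 0, -0.9], [0, 0, 0], 1], [[0, 0, -1], [0, 0, 0], 1], [[0, 0, -1], [0, 0, 0], 1], [[0, 0, -1], [0, 0, 0], 1], [[0, 0, -1], [0, 0, 0], 1]]}}

```text
time: 71.05
tool_pos: [0.5047, 0.2072, 0.0868]
tcp_rot: [3.141, 0.0, 0.003]
wrist_force: [0.2, -3.1, 6.6]
width: 0.126
```

```bash
python3 st.py; python3 -c "
from h import *
print(status.read_state()['torque'])"
```

```text
t 71.05 tcp [0.5047 0.2072 0.0868] jaw -90.0 tilt [ 0.002 -0.001 -1.   ] w 0.126 F [ 0.2 -3.1  6.6] q6 1.92
[-0.59055199  0.01188259 -0.01329023]
```

>>> {"op": "move_arm", "data": {"deltas": [[[0, 0, -0.015], [0, 0, 0], 1], [[0, 0, -0.03], [0, 0, 0], 1], [[0, 0, -0.03], [0, 0, 0], 1], [[0, 0, -0.02], [0, 0, 0.03], 1], [[0, 0, -0.02], [0, 0, 0.03], 0.7], [[0, 0, -0.02], [0, 0, 0.03], 0.4], [[0, 0, -0.02], [0, 0, 0.03], 0], [[0, 0, -0.02], [0, 0, 0.03], 0], [[0, 0, -0.02], [0, 0, 0.3], 0], [[0, 0, -0.02], [0, 0, 1], 0], [[0, 0, -0.02], [0, 0, 1], 0]]}}

```text
time: 72.42
tool_pos: [0.507, 0.209, 0.1913]
tcp_rot: [-3.137, 0.05, -0.015]
wrist_force: [1.9, 0.5, 0.1]
width: 0.501
```

>>> {"op": "move_arm", "data": {"deltas": [[[0, 0, 0], [0, -0.3, 0.5], 0], [[0, 0, 0], [0, -0.6, 1], 0], [[0, 0, 0], [0, -1, 1], 0], [[0, 0, 0], [0, -1, 1], 0]]}}

```text
time: 72.92
tool_pos: [0.5036, 0.1058, 0.286]
tcp_rot: [3.141, -0.055, 0.001]
wrist_force: [-0.2, 0.3, -0.2]
width: 0.498
```

>>> {"op": "move_arm", "data": {"deltas": [[[0, 0, 0], [0, -0.5, 0], 0], [[0, 0, 0], [0, -1, 0], 0], [[0, 0, 0], [0, -1, 0], 0], [[0, 0, 0], [0, -1, 0], 0]]}}

```text
time: 73.42
tool_pos: [0.5032, 0.0084, 0.2847]
tcp_rot: [-3.14, 0.05, 0.003]
wrist_force: [0.2, 0.7, 0.2]
width: 0.5
```

```bash
python3 st.py
python3 - <<'E'
from h import *
p,d,c=cam('top'); P=cloud(c,d); cv2.imwrite('pics/t10.png',p[:,:,::-1])
m=(P[...,2]>.1)&(P[...,2]<.13)&(abs(P[...,0]-.5037)<.05)&(abs(P[...,1]-.2075)<.05)
q=P[m]; print('wing',m.sum(),cv2.minAreaRect((q[:,:2]*1000).astype(np.float32)),np.median(q[:,2]))
m=(P[...,2]>.06)&(P[...,2]<.09)&(P[...,0]>.38)&(P[...,0]<.63)&(P[...,1]>.18)&(P[...,1]<.31)
q=P[m]; f=np.linalg.lstsq(np.c_[q[:,:2],np.ones(len(q))],q[:,2],rcond=None)[0]; print('lid z',f@[.505,.18,1],f@[.505,.31,1])
E
```

```text
t 73.425 tcp [0.5032 0.0084 0.2847] jaw -91.8 tilt [-0.002  0.001 -1.   ] w 0.5 F [0.2 0.7 0.2] q6 1.57
wing 44 ((502.10467529296875, 210.0579071044922), (5.726815223693848, 31.72989845275879), 86.29291534423828) 0.110781547146448
lid z 0.07577149323234356 0.0753718859205311
```

View pics/t10.png

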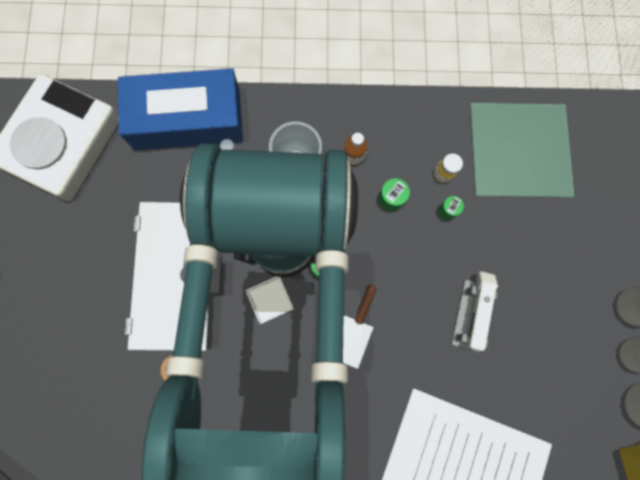

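The lid is shut flat, the scanner is in its cradle (482,310), and the wing (partly hidden) is now along the case and held in (z≈0.111). One more numeric check of its angle from the scene camera.

Run:
```python
from h import *
p,d,c=cam('scene'); P=cloud(c,d)
m=(P[...,2]>.104)&(P[...,2]<.13)&(abs(P[...,0]-.5037)<.04)&(abs(P[...,1]-.2075)<.04)
q=P[m]; print('wing',m.sum(),cv2.minAreaRect((q[:,:2]*1000).astype(np.float32)),np.percentile(q[:,2],[50,95]) if len(q) else 0)
u,v=proj(c,[.504,.2075,.1])[0].astype(int); cv2.imwrite('pics/s11.png',cv2.resize(p[v-70:v+70,u-95:u+95],None,fx=4.2,fy=4.2,interpolation=cv2.INTER_CUBIC)[:,:,::-1])
```

```text
wing 155 ((506.7657775878906, 205.42324829101562), (12.803016662597656, 36.42902755737305), 89.298583984375) [0.11095859 0.11283169]
```

View pics/s11.png

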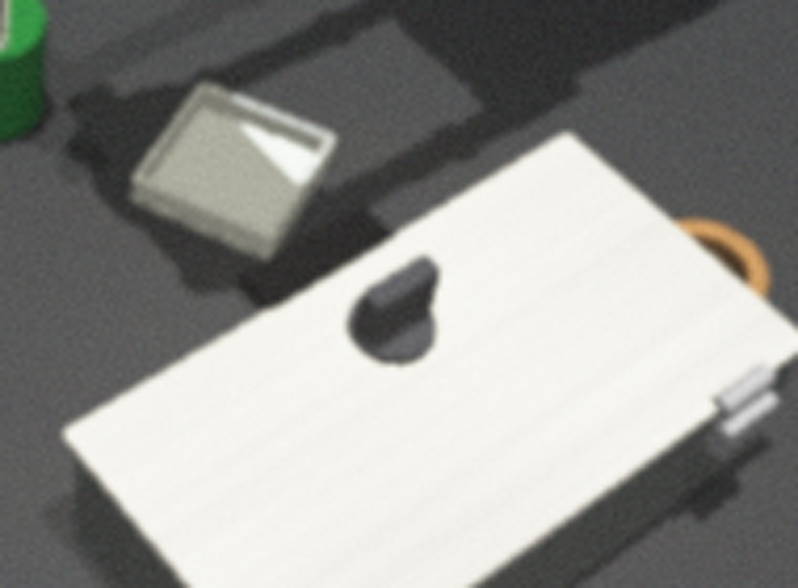

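The wing (crop 405,285) lies along the case's length, within 1°, and is held in 4 mm. The lid is flat and shut, so I'm handing in.

```bash
python3 -c "
from workcell import order; print(order.finish_job())"
```

```text
the job is handed in; nothing more can be done
None
```

The job is handed in, at about 74 s of robot time. All four jars were there and none was knocked out of place.

- **Scans:** I scanned mini, small, medium, then large, holding each for about 2.5 s. The computed beam missed each label centre by 1–2 mm, at about 67 mm range, with the scan line within about 1° of the bars. The interface gives no read signal, so this rests on geometry alone.
- **Scanner:** It is back in its cradle, with its top at 66.4 mm against 66.3 mm before. Its position reads about 3 mm from where it lay, by a rougher method than the first measurement, so that is within measuring error. The yaw agrees to about 1°.
- **Jars:** All four stand upright on the case floor, confirmed by the cap heights. Each was set down slowly, with about 5–7 N of contact force.
- **Lid:** It is shut and flat, with its top face at 75–76 mm across the lid, as it should be.
- **Stud:** It is pushed in, turned a quarter turn clockwise and held in about 4 mm. Its wing lies along the case's length to within about 1°. The top camera gave about 4°, but its view was partly hidden by the arm; the scene camera had a clear view.

The last pictures showed nothing else on the bench moved, and the arm was well clear of everything.

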